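Load the rectangular pallet into the engraving station

ROBOT

A 6-joint arm with a two-finger parallel gripper is mounted at the origin on the work surface. World frame = base frame: x ahead of the robot, y to its left, z up, the work surface at z = 0. Lengths are in m, angles in rad, forces in N, time in s.
With the tool pointing down it reaches from about 0.35 to 0.775 m from the base axis. Payload 7.3 kg.
Tool frame: the origin (TCP) lies at the very end of the fingers, on their centre line; the grasp point (between the pads) lies 19 mm behind it; x points along the fingers, y is the direction in which the jaws open and shut, and the axes are right-handed (so a half turn about x gives the same grasp; the last joint's range is limited). The gripper opens to 92 mm and grips with 3 to 60 N. Pads are 19 mm wide; open, the fingers measure 130 mm over their backs; the gripper's body (75 mm by 190 mm) begins 47 mm behind the grasp point.
Start: joints at [1.195, 0.342, 1.524, -0, 1.275, -0.146], TCP at [0.12, 0.511, 0.227] pointing down, gripper open.
Joint ranges: [-2.53, 2.53], [-0.77, 2.02], [0.04, 2.7], [-1, 4.14], [0.28, 2.66], [-3.11, 3.11]. Speed limits (rad/s): [2.57, 2.57, 3.14, 3.14, 3.14, 3.14].

INTERFACE

Orientations are given as [roll, pitch, yaw] about the fixed x, y, z axes, in that order (R = Rz(yaw) Ry(pitch) Rx(roll)).
In Python, from cell import robot gives the robot as it stands.
- The arm moves only by the tool play_rows, never from a script. Its argument "moves" is a list that holds one entry, the list of rows, each a list of 5 numbers: the shift along the tool's x, y, z in m, then the turn about the tool's x in degrees, then the opening, from -1 (shut) to 1 (fully open), so that 0 is half open. A call has exactly 10 rows; each row shifts and turns the pose as measured when the row begins, along the tool's axes as they then stand; what a row does not reach is not made up. A row lasts 1/10 s, in which the tool goes at most 50 mm and 8.59 degrees, less where a joint would pass 70% of its speed; a pose out of reach is approached as far as the arm can. A call with a gripper value outside its range is refused whole. The fingers move at their own pace and stop on an object; "grip_force" is the grip in N (left out, the last holds). Time passes only in rows, so rows that do not move let the fingers close, or fill a call up. It gives the time, the measured TCP pose, the force and the opening at its end, in the units of the state.
- robot.observe(): the state, without advancing time (a new reading comes with each control period).
- robot.read_camera(name): name is "scene" or "top" or "wrist"; returns the picture (400x640x3 uint8, red, green, blue); there is no depth.
- robot.get_calibration(name): a dict with "mtx" (3x3 intrinsics, pixels), "view" (4x4, takes a point from world to camera coordinates). Camera axes: x right, y up, looking along -z (the intrinsics and any distortion apply to the point x, -y, -z); pixel columns grow to the right and rows downward; lengths in m; the calibration is good to about 2 mm. A picture is of the moment at which its call begins: read the wrist's pose just before it. get_calibration takes no time and is no camera call; for the wrist camera it gives the pose at the moment of the call.
- robot.hand_in(): hands the job in, once; it reports no verdict.
Trained networks look in the newest picture that a camera, given by its name, has taken for a name from the list of things; names that differ only in an ending like _2 or _b are one class to them, and where a whole thing is asked for, a point or a joint stands for the part that bears it (a point fixed in the world has none). Each returns a list of dicts, best first, with "score" (0 to 1); they miss things now and then, are a little off and sometimes report something else, mostly with a low value. They report only what shows in the picture. A call takes as long as a camera call. They do not tell look-alikes from the thing itself.
- robot.spot_in(camera, label): "point" ([column, row] in pixels, amid what is visible of it).
The state is a dict: "time": time; "qpos": joint angles; "qvel": joint speeds; "joint_efforts": joint torques, N m; "tool_pos": TCP position; "tool_rot": TCP orientation; "contact_force": force on the tool from outside, world axes, zero at the start; "torque": the same for the moment, N m; "opening": finger opening in m.
Only numpy, scipy, OpenCV 4.12 (cv2) and the standard library are available. Lean on these libraries where they do the work, as an engineer would, in place of code of your own. Each camera call takes 0.05 s, during which the arm holds its last target.

TASK

Turn the quarter-turn fastener on the engraving station's guard panel fully to unlocked, then swing the panel up until it stands upright and leave it open. Then slide the rectangular pallet along the bench, without lifting it off, in between the station's guide rails until it is fully home against the back stop, and let go. Leave the round pallet and the other things on the bench where they are.

Things in the scene. Friction and masses are not known exactly. Their poses are not given: they have to be found in the camera images.
- station: Low grey steel engraving station fixed to the bench, 280 x 190 mm. Origin: point on the bench (z = 0) under the pallet's centre when home. Own +y points to back stop and hinge; the pallet slides in from the open -y side, on a bed flush with the bench. Side walls 49 mm high (inner faces x = -96 and +96, y -63 to +97 mm), rear wall face at y = +92 mm, 75 mm high housing on the +x side.
- bed_home (a point): Station's origin and axes: where the centre of the pallet's underside lies when home. Two guide rails 10 mm high along y (y -45 to +45 mm), 136 mm apart inside, end in flares reaching y = -83 mm, where the mouth is about 170 mm wide. The back stop is a 10 mm high bar with its face at y = +45 mm.
- guard (a joint): Angle of the guard panel, an aluminium plate 180 x 155 x 6 mm. At 0 it lies flat over the bed, its faces 50 and 56 mm above the bench, too low for the pallet's rib. It swings up towards the station's +y; 1.57 is upright, 1.8 its stop. Its stiff hinge (0.45 N m) holds it where it is left; about 6 N at the handle lifts it. It cannot open while the fastener is locked.
- guard_hinge (a point): Middle of the panel's hinge line, at station (0, +87, 53) mm; the hinge line runs along the station's x.
- guard_handle (a point): Middle of the panel's handle: a round steel bar 10 mm thick, 60 mm long, parallel to the hinge, its axis 35 mm off the panel's face. With the panel closed it is at station (-50, -55, 91) mm; it turns with the panel about the hinge line, being 142 mm from it along the panel and 38 mm off square to it. The panel's free edge is 18 mm beyond.
- cam (a joint): Angle of the quarter-turn fastener on the panel, growing anticlockwise seen from above (panel closed). At 0 its wing lies along the station's x: locked, the tongue beneath is under a catch on the +x side wall. At 1.57, its end stop, the wing lies along the station's y: unlocked. It starts between 0.1 and 0.4 (still locked), turns with 0.06 N m friction and stays put.
- cam_grip (a point): Centre of the fastener's steel wing, on its turning axis: the wing is 50 mm long, 12 mm thick and 32 mm tall, standing on the panel. With the panel closed this centre is at station (+55, -45, 75) mm and the wing spans 59 to 91 mm above the bench.
- pallet: Rectangular aluminium pallet, 130 (its x) x 90 (its y) x 12 mm, about 0.45 kg, with an upright steel grip rib on its middle: 16 mm thick (x), 60 mm long (y), from 12 to 58 mm above the underside. Origin at the centre of the underside. Alike after a half turn. It starts on the bench to the right (-y) of the station, within 0.4 rad of the world axes.
- round_pallet: Bystander: round aluminium pallet 100 mm across, 12 mm thick, with the same kind of grip rib. Origin at the centre of its underside. It and the rectangular one lie side by side, either one nearer the robot.
- gear: Bystander: dark steel gear wheel, 74 mm across, 20 mm high, lying flat. Origin under its centre.
- cup: Bystander: red plastic cup, 72 mm across, 60 mm high. Origin under its centre.
- bar_stock: Bystander: square steel bar 160 x 20 x 20 mm, lying down. Origin at the centre of its underside.
- clear_box: Bystander: clear open plastic box 90 x 70 x 40 mm. Origin under its centre.
There are look-alikes about, which are no part of the job. Leave any pink or turquoise look-alike of the pallet alone.

How it is judged:
By the outcome, as a careful person would: the job done as asked, in the order asked, and still so for the second after the job is handed in, with the robot touching nothing.
It also fails if it takes over 72 s, if anything falls off the work surface, if the arm or the gripper's body presses on something with over 40 N, if the wrist force passes 120 N, or if a joint passes its speed limit or range.

## Working session

There is one attempt and no reset: what is moved stays moved. The work goes in short steps, Python scripts to look and compute and a tool call to move; the robot and the scene stay as the last step left them, time stands still between calls to the robot, and variables do not carry over. Pictures are saved under pics/ and viewed, and the job is handed in when it is done.

Besides the shell and the picture viewer there is one more tool, called after "Emit:" in YAML: its name, and indented under it one key for each argument. play_rows: Moves the arm, as the interface text tells. Its arguments: {"type":"object","properties":{"moves":{"type":"array"},"grip_force":{"type":"number"}},"required":["moves"]}

```bash
ls; mkdir -p pics; python3 - <<'E'
from cell import robot
import cv2
o=robot.observe()
print({k:(v if not hasattr(v,'round') else v) for k,v in o.items()})
for c in ("scene","top","wrist"):
    im=robot.read_camera(c); cv2.imwrite(f"pics/{c}0.png",im[:,:,::-1])
    cal=robot.get_calibration(c); print(c,cal)
    for l in ("station","guard_handle","cam_grip","pallet","round_pallet","guard_hinge") if c!="wrist" else ():
        print(l,[(d['point'],round(d['score'],2)) for d in robot.spot_in(c,l)][:4])
E
```

```text
pics
{'time': 0.0, 'qpos': array([ 1.19499577e+00,  3.42733515e-01,  1.52501786e+00, -5.13331228e-06,
        1.27540543e+00, -1.46005102e-01]), 'qvel': array([ 2.31592904e-05, -6.51550179e-04, -5.22697322e-04,  4.70277519e-04,
       -2.52426614e-05,  3.90928235e-05]), 'joint_efforts': array([ 2.36721098e-04, -4.31238914e+01, -2.44219226e+01,  7.18901306e-02,
        5.56211499e-02, -1.09521932e-04]), 'tool_pos': array([0.11941391, 0.51081767, 0.22603908]), 'tool_rot': array([-1.71366323,  1.56923217, -1.94345719]), 'contact_force': array([ 0.18076803, -0.33158084,  1.03309688]), 'torque': array([-0.03781021,  0.0481114 , -0.03603577]), 'opening': 0.09159623210231436}
scene {'mtx': array([[422.33289514,   0.        , 320.09338159],
       [  0.        , 422.33289514, 206.83500581],
       [  0.        ,   0.        ,   1.        ]]), 'view': array([[ 0.77174485,  0.63591895,  0.00412048, -0.43739657],
       [-0.34453578,  0.41266151,  0.84321146,  0.12787716],
       [ 0.53451379, -0.65216375,  0.53756623, -1.68259693],
       [ 0.        ,  0.        ,  0.        ,  1.        ]])}
[... 808 characters left out ...]
p [([289.4, 213.9], 0.52)]
pallet [([391.4, 188.6], 0.78), ([361.7, 287.6], 0.71), ([377.0, 126.7], 0.63)]
round_pallet [([400.8, 243.3], 0.67)]
guard_hinge [([271.4, 232.2], 0.79)]
wrist {'mtx': array([[322.51841439,   0.        , 318.71129006],
       [  0.        , 322.51841439, 201.68722783],
       [  0.        ,   0.        ,   1.        ]]), 'view': array([[ 2.28408359e-01,  9.73565387e-01,  2.44166299e-04,
        -5.24536056e-01],
       [-9.31956183e-01,  2.18718938e-01, -2.89170710e-01,
         3.57181501e-02],
       [-2.81579998e-01,  6.58214549e-02,  9.57277515e-01,
        -3.90384961e-01],
       [ 0.00000000e+00,  0.00000000e+00,  0.00000000e+00,
         1.00000000e+00]])}
```

View pics/top0.png

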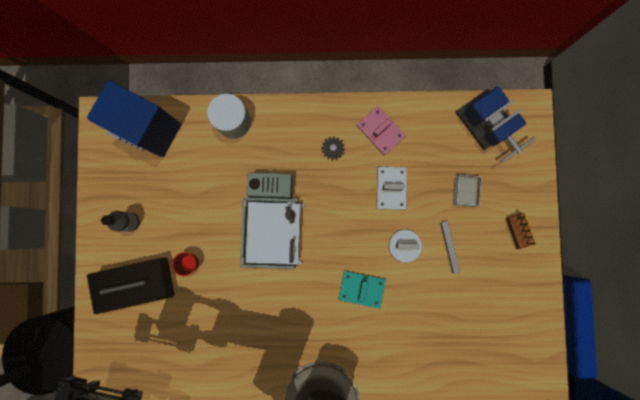

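View pics/scene0.png

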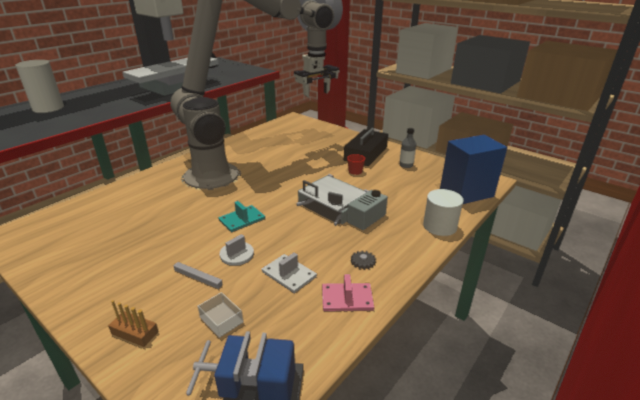

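View pics/wrist0.png

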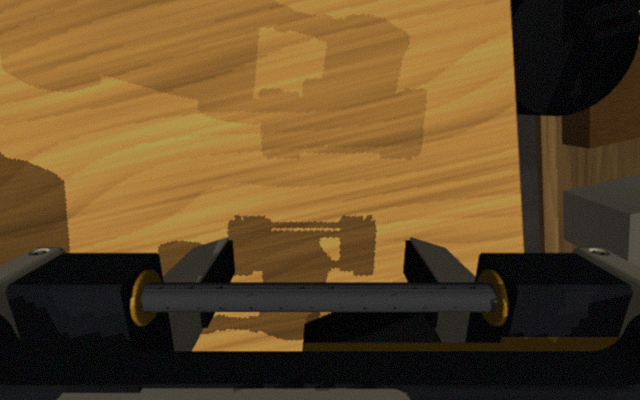

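```bash
python3 - <<'E'
import cv2
t=cv2.imread("pics/top0.png")
cv2.imwrite("pics/top0z.png",cv2.resize(t[150:330,190:450],None,fx=3,fy=3,interpolation=cv2.INTER_CUBIC))
t=cv2.imread("pics/scene0.png")
cv2.imwrite("pics/scene0z.png",cv2.resize(t[150:310,200:420],None,fx=3.6,fy=3.6,interpolation=cv2.INTER_CUBIC))
E
```

```text
(no output)
```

View pics/top0z.png

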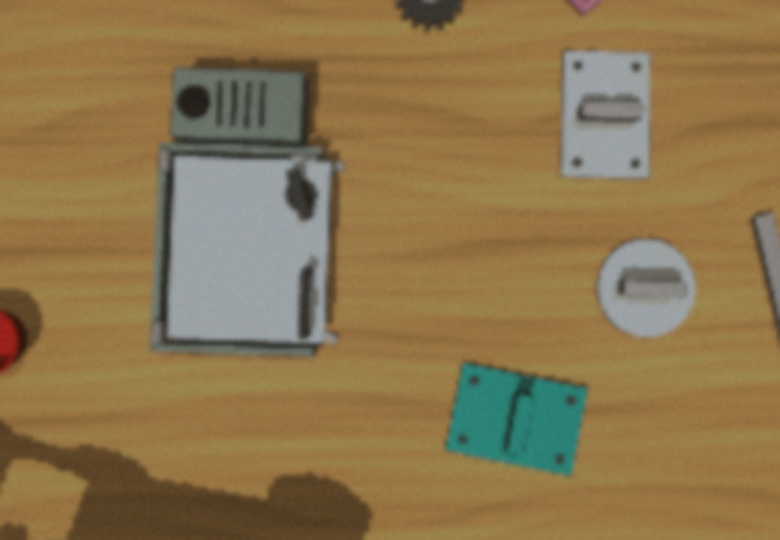

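View pics/scene0z.png

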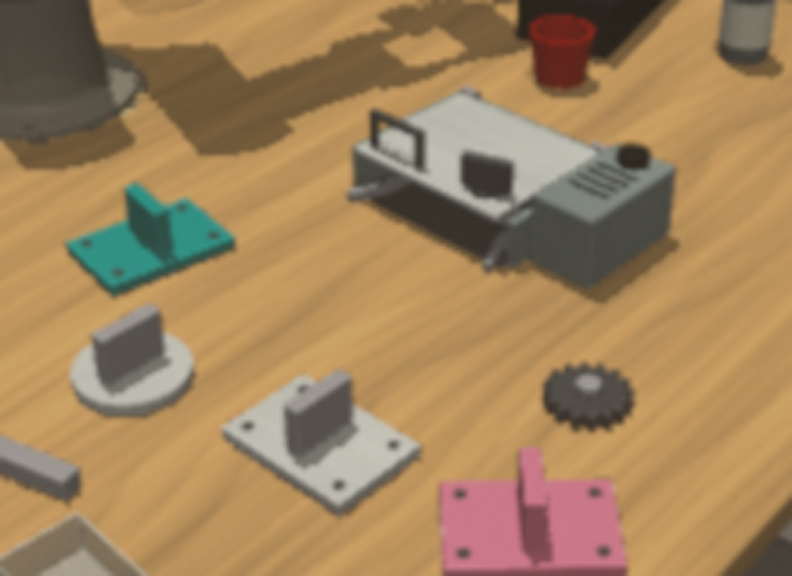

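The top view shows the station at about (271,225), with its housing up (world +x) and its mouth to the right (world -y). The cam wing is near (290,214) and the handle near (292,250). The white rectangular pallet is at (392,188) and the round one at (405,246); pink and turquoise are the look-alikes. Next I get rough positions.

```bash
cat > h.py <<'E'
import numpy as np, cv2
from scipy.spatial.transform import Rotation as Rn
def proj(cal,P):
    P=np.atleast_2d(P); c=(cal['view'][:3,:3]@P.T).T+cal['view'][:3,3]
    x=np.c_[c[:,0],-c[:,1],-c[:,2]]; u=(cal['mtx']@x.T).T
    return u[:,:2]/u[:,2:]
def ray(cal,px):
    d=np.linalg.inv(cal['mtx'])@np.array([px[0],px[1],1.]); d=np.array([d[0],-d[1],-d[2]])
    R=cal['view'][:3,:3]; return -R.T@cal['view'][:3,3], R.T@d
def onz(cal,px,z):
    o,d=ray(cal,px); return o+d*(z-o[2])/d[2]
def tri(obs):
    A=np.zeros((3,3));b=np.zeros(3)
    for cal,px in obs:
        o,d=ray(cal,px); d=d/np.linalg.norm(d); M=np.eye(3)-np.outer(d,d); A+=M;b+=M@o
    p=np.linalg.solve(A,b); return p,[np.linalg.norm(np.cross(p-o,d/np.linalg.norm(d))) for o,d in (ray(c,x) for c,x in obs)]
def toolR(o): return Rn.from_euler('xyz',o['tool_rot']).as_matrix()
E
python3 - <<'E'
from h import *
from cell import robot
np.set_printoptions(precision=4,suppress=True)
t=robot.get_calibration('top'); s=robot.get_calibration('scene')
Z=lambda u,v:(190+u/3,150+v/3)
for q in [(174,152),(330,160),(325,347),(166,341)]: print('panel',onz(t,Z(*q),.056))
print('wing',tri([(t,Z(302,195)),(s,(200+487/3.6,150+172/3.6))]), onz(t,Z(302,195),.09))
print('handle',onz(t,Z(308,300),.091))
for q in [(562,50),(650,52),(649,178),(561,177)]: print('pal',onz(t,Z(*q),.012))
for q in [(606,105)]: print('rib',onz(t,Z(*q),.058))
print('round',onz(t,Z(647,287),.012))
o=robot.observe(); print(toolR(o)); 
w=robot.get_calibration('wrist'); print('cam in tool', toolR(o).T@(-w['view'][:3,:3].T@w['view'][:3,3]-o['tool_pos'])); print(toolR(o).T@w['view'][:3,:3].T)
E
```

```text
panel [0.6043 0.2064 0.056 ]
panel [0.5934 0.0513 0.056 ]
panel [0.4087 0.0589 0.056 ]
panel [0.4175 0.2155 0.056 ]
wing (array([0.5608, 0.0804, 0.0734]), [np.float64(0.003345348467646892), np.float64(0.003345348467646837)]) [0.5575 0.077  0.09  ]
handle [0.4562 0.0724 0.091 ]
pal [ 0.7062 -0.1878  0.012 ]
pal [ 0.7024 -0.2787  0.012 ]
pal [ 0.572  -0.2736  0.012 ]
pal [ 0.5747 -0.1832  0.012 ]
rib [ 0.6431 -0.2247  0.058 ]
round [ 0.4605 -0.2681  0.012 ]
[[-0.      0.2278  0.9737]
 [ 0.0001  0.9737 -0.2278]
 [-1.      0.0001 -0.    ]]
cam in tool [-0.1574 -0.0005 -0.0783]
[[-0.0002  0.2892 -0.9573]
 [ 1.      0.0007  0.    ]
 [ 0.0006 -0.9573 -0.2892]]
```

```bash
cat >> h.py <<'E'
def phi(o):
    R=toolR(o); return np.degrees(np.arctan2(R[1,1],R[0,1]))
def plan(p0,f0,p1,f1,n,op):
    """straight move, n rows; f = world angle of tool y (deg), tool x down"""
    p0=np.array(p0,float);p1=np.array(p1,float);out=[];p=p0.copy();f=f0
    for i in range(n):
        tp=p0+(p1-p0)*(i+1)/n; tf=f0+(f1-f0)*(i+1)/n
        d=tp-p;a=np.radians(f);y=np.array([np.cos(a),np.sin(a),0]);z=np.array([np.sin(a),-np.cos(a),0])
        r=[round(-d[2],4),round(d@y,4),round(d@z,4),round(-(tf-f),1),op]; out.append(r)
        p=p+np.array([0,0,-r[0]])+r[1]*y+r[2]*z; f=f-r[3]
    return out
E
python3 - <<'E'
from h import *
from cell import robot
o=robot.observe()
r=plan(o['tool_pos'],phi(o),(.45,.09,.25),-79,20,1)
print(r[:10]);print(r[10:])
E
```

```text
[[np.float64(-0.0012), np.float64(-0.0167), np.float64(0.0209), np.float64(7.8), 1], [np.float64(-0.0011), np.float64(-0.0138), np.float64(0.023), np.float64(7.8), 1], [np.float64(-0.0012), np.float64(-0.0105), np.float64(0.0246), np.float64(7.8), 1], [np.float64(-0.0012), np.float64(-0.0071), np.float64(0.0258), np.float64(7.8), 1], [np.float64(-0.0011), np.float64(-0.0035), np.float64(0.0265), np.float64(7.8), 1], [np.float64(-0.0012), np.float64(0.0001), np.float64(0.0268), np.float64(7.7), 1], [np.float64(-0.0011), np.float64(0.0038), np.float64(0.0265), np.float64(7.8), 1], [np.float64(-0.0012), np.float64(0.0072), np.float64(0.0258), np.float64(7.8), 1], [np.float64(-0.0012), np.float64(0.0107), np.float64(0.0245), np.float64(7.8), 1], [np.float64(-0.0011), np.float64(0.014), np.float64(0.0228), np.float64(7.8), 1]]
[[np.float64(-0.0012), np.float64(0.0169), np.float64(0.0208), np.float64(7.8), 1], [np.float64(-0.0012), np.float64(0.0196), np.float64(0.0183), np.float64(7.8), 1], [np.float64(-0.0011), np.float64(0.0218), np.float64(0.0154), np.float64(7.8), 1], [np.float64(-0.0012), np.float64(0.0238), np.float64(0.0123), np.float64(7.8), 1], [np.float64(-0.0011), np.float64(0.0252), np.float64(0.009), np.float64(7.8), 1], [np.float64(-0.0012), np.float64(0.0262), np.float64(0.0055), np.float64(7.8), 1], [np.float64(-0.0012), np.float64(0.0267), np.float64(0.0019), np.float64(7.8), 1], [np.float64(-0.0011), np.float64(0.0267), np.float64(-0.0018), np.float64(7.7), 1], [np.float64(-0.0012), np.float64(0.0262), np.float64(-0.0053), np.float64(7.8), 1], [np.float64(-0.0012), np.float64(0.0253), np.float64(-0.0089), np.float64(7.8), 1]]
```

Emit:
play_rows:
  moves:
    - [[-0.001,-0.017,0.021,7.8,1],[-0.001,-0.014,0.023,7.8,1],[-0.001,-0.01,0.025,7.8,1],[-0.001,-0.007,0.026,7.8,1],[-0.001,-0.003,0.027,7.8,1],[-0.001,0,0.027,7.8,1],[-0.001,0.004,0.027,7.8,1],[-0.001,0.007,0.026,7.8,1],[-0.001,0.011,0.025,7.8,1],[-0.001,0.014,0.023,7.8,1]]

```text
time: 1.75
tool_pos: [0.2864, 0.2898, 0.2371]
tool_rot: [2.633, 1.568, 0.995]
contact_force: [0.2, -0.9, 0.3]
opening: 0.0917
```

Emit:
play_rows:
  moves:
    - [[-0.001,0.017,0.021,7.8,1],[-0.001,0.02,0.018,7.8,1],[-0.001,0.022,0.015,7.8,1],[-0.001,0.024,0.012,7.8,1],[-0.001,0.025,0.009,7.8,1],[-0.001,0.026,0.006,7.8,1],[-0.001,0.027,0.002,7.8,1],[-0.001,0.027,-0.002,7.8,1],[-0.001,0.026,-0.005,7.8,1],[-0.001,0.025,-0.009,7.8,1]]

```text
time: 2.75
tool_pos: [0.4413, 0.0573, 0.2491]
tool_rot: [-2.656, 1.563, 0.568]
contact_force: [0.8, 0.1, 0.7]
opening: 0.092
```

```bash
python3 - <<'E'
from h import *
from cell import robot
o=robot.observe(); print(o['time'],o['tool_pos'],phi(o),o['qpos'])
im=robot.read_camera('wrist'); cv2.imwrite('pics/w1.png',im[:,:,::-1])
w=robot.get_calibration('wrist'); np.savez('w1.npz',**w)
for l in ("cam_grip","guard_handle"): print(l,[(d['point'],round(d['score'],2)) for d in robot.spot_in('wrist',l)][:3])
# predicted
a=np.radians(-2.8);O=np.array([.506,.128,0])
for n,p in dict(wing=(.055,-.045,.091),handle=(-.05,-.055,.096),c1=(.09,-.073,.056),c2=(-.09,-.073,.056)).items():
    P=O+np.array([np.cos(a)*p[0]-np.sin(a)*p[1],np.sin(a)*p[0]+np.cos(a)*p[1],p[2]]); print(n,P,proj(w,P))
E
```

```text
2.75 [0.44127385 0.05733078 0.24909536] -85.273125131764 [-0.04651265  0.17139341  1.69343013  0.00456202  1.27060184  1.44046035]
cam_grip [([308.3, 60.8], 0.57)]
guard_handle [([251.2, 102.0], 0.74)]
wing [0.5587361  0.08036699 0.091     ] [[299.27349393  61.22166713]]
handle [0.45337296 0.07550815 0.096     ] [[297.90204283 176.54638921]]
c1 [0.59232652 0.05069067 0.056     ] [[333.45005634  31.54979089]]
c2 [0.41254141 0.05948363 0.056     ] [[312.20949513 205.3670063 ]]
```

View pics/w1.png

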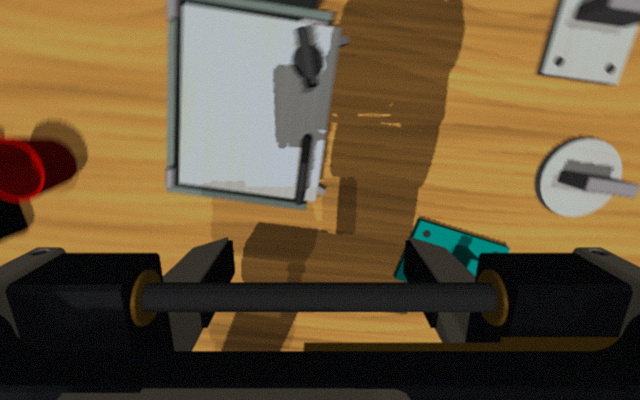

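The wrist picture shows the wing near (307,57), the handle at about (305,170), and the panel from x=180 to x=330. I'll zoom in.

```bash
python3 - <<'E'
import cv2
t=cv2.imread("pics/w1.png")
cv2.imwrite("pics/w1z.png",cv2.resize(t[0:220,150:370],None,fx=2.7,fy=2.7,interpolation=cv2.INTER_CUBIC))
E
```

```text
(no output)
```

View pics/w1z.png

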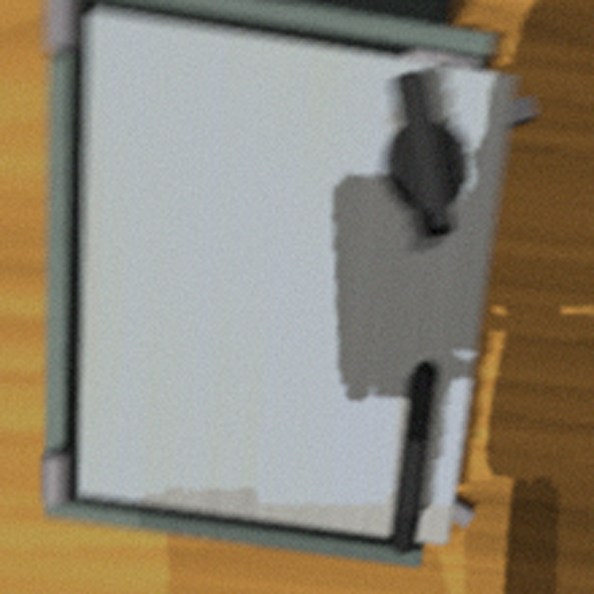

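```bash
cat > stfit.py <<'E'
from h import *
from scipy.optimize import least_squares
from cell import robot
w=dict(np.load('w1.npz')); t=robot.get_calibration('top'); s=robot.get_calibration('scene')
W=lambda u,v:(150+u/2.7,v/2.7); T=lambda u,v:(190+u/3,150+v/3); S=lambda u,v:(200+u/3.6,150+v/3.6)
fr=-.073
obs=[]
for p,q in [((.09,fr,.056),(508,75)),((-.09,fr,.056),(445,545))]: obs.append((w,p,W(*q)))
for p,q in [((.09,fr,.056),(331,160)),((-.09,fr,.056),(325,347))]: obs.append((t,p,T(*q)))
obs+= [(w,(-.02,-.055,.096),W(425,366)),(w,(-.08,-.055,.096),W(404,548))]
def F(x):
    c,s_=np.cos(x[2]),np.sin(x[2]); r=[]
    for cal,p,q in obs:
        P=[x[0]+c*p[0]-s_*p[1],x[1]+s_*p[0]+c*p[1],p[2]]
        f=cal['mtx'][0,0]/ (1.3 if cal is t else .36)
        r+=list((proj(cal,P)[0]-q)/f*1000)
    return np.array(r)
r=least_squares(F,[.506,.128,-.05],loss='soft_l1'); print(r.x,np.degrees(r.x[2])); print(F(r.x).reshape(-1,2).round(1))
np.save('st.npy',r.x)
for z in (.08,.091):
    a=onz(w,W(415,82),z);b=onz(w,W(437,232),z); print('wing',(a+b)/2,np.degrees(np.arctan2(*(a-b)[1::-1])),np.linalg.norm(a-b))
c,s_=np.cos(r.x[2]),np.sin(r.x[2])
print('wing pred',r.x[0]+c*.055+s_*.045,r.x[1]+s_*.055-c*.045,'handle',r.x[0]-c*.05+s_*.055,r.x[1]-s_*.05-c*.055)
print(tri([(w,(308.3,60.8)),(t,(289.4,213.9)),(s,(200+487/3.6,150+172/3.6))]))
E
python3 stfit.py
```

```text
[ 0.50965053  0.12436803 -0.05261897] -3.0148446433643636
[[-0.4  0.3]
 [ 0.5  1. ]
 [ 3.4 -2.3]
 [ 2.5 -7.1]
 [-2.6  7.9]
 [-1.5 -0.6]]
wing [0.56277096 0.07319042 0.08      ] 12.69202964774171 0.048457386255385204
wing [0.56134843 0.07272805 0.091     ] 12.692029647741721 0.04682873485572548
wing pred 0.5622076451703574 0.07653760394356965 handle 0.456827024426651 0.07207388669545514
(array([0.56275791, 0.07827421, 0.07529847]), [np.float64(0.005512667978012069), np.float64(0.0037331305713533833), np.float64(0.0030642922703666485)])
```

```bash
cat > pl.py <<'E'
import sys
from h import *
from cell import robot
def show(p1,f1,n,op,p0=None,f0=None):
    o=robot.observe(); p0=o['tool_pos'] if p0 is None else p0; f0=phi(o) if f0 is None else f0
    for r in plan(p0,f0,p1,f1,n,op): print([float(round(v,3)) for v in r])
a=eval(sys.argv[1]); show(*a)
E
python3 pl.py "(.562,.075,.12),-77.3,9,.3"
```

```text
[0.014, -0.001, -0.014, -0.9, 0.3]
[0.014, -0.001, -0.014, -0.8, 0.3]
[0.014, -0.0, -0.014, -0.9, 0.3]
[0.014, -0.0, -0.014, -0.8, 0.3]
[0.014, -0.0, -0.014, -0.9, 0.3]
[0.014, 0.0, -0.014, -0.9, 0.3]
[0.014, 0.0, -0.014, -0.8, 0.3]
[0.014, 0.001, -0.014, -0.9, 0.3]
[0.014, 0.001, -0.014, -0.8, 0.3]
```

Emit:
play_rows:
  moves:
    - [[0.014,-0.001,-0.014,-0.9,0.3],[0.014,-0.001,-0.014,-0.9,0.3],[0.014,0,-0.014,-0.9,0.3],[0.014,0,-0.014,-0.9,0.3],[0.014,0,-0.014,-0.9,0.3],[0.014,0,-0.014,-0.9,0.3],[0.014,0,-0.014,-0.9,0.3],[0.014,0.001,-0.014,-0.8,0.3],[0.014,0.001,-0.014,-0.8,0.3],[0,0,0,0,0.3]]

```text
time: 3.9
tool_pos: [0.5655, 0.089, 0.1201]
tool_rot: [-2.404, 1.562, 0.996]
contact_force: [-0.6, -0.2, 0.1]
opening: 0.0595
```

```bash
cat > look.py <<'E'
import sys
from h import *
from cell import robot
o=robot.observe(); print(round(o['time'],2),o['tool_pos'].round(4),'phi',round(phi(o),2),'q',o['qpos'].round(3),'F',o['contact_force'].round(1),o['torque'].round(2),'op',round(o['opening'],4))
for c in sys.argv[2:]:
    w=robot.get_calibration(c)
    im=robot.read_camera(c); n=f'{c}_{sys.argv[1]}'; cv2.imwrite(f'pics/{n}.png',im[:,:,::-1]); np.savez(n+'.npz',**w)
E
python3 look.py 2 wrist; python3 - <<'E'
from h import *
w=dict(np.load('wrist_2.npz'))
for p in [(.562,.0765,.091),(.562+.0244,.0765+.0055,.091),(.562-.0244,.0765-.0055,.091)]: print(proj(w,p))
E
```

```text
3.9 [0.5655 0.089  0.1201] phi -75.17 q [0.018 0.526 1.543 0.008 1.067 1.326] F [-0.6 -0.2  0.1] [-0.05  0.15 -0.03] op 0.0595
[[336.11088334 245.00606345]]
[[338.24252763 207.13667598]]
[[334.12335947 280.31510258]]
```

View pics/wrist_2.png

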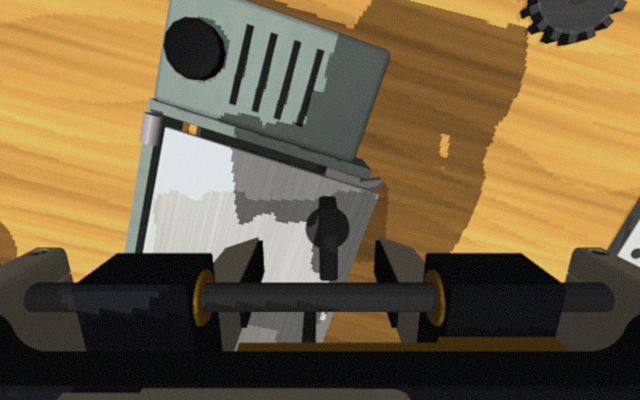

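```bash
python3 - <<'E'
from h import *
w=dict(np.load('wrist_2.npz'));w1=dict(np.load('w1.npz'))
im=cv2.imread('pics/wrist_2.png'); cv2.imwrite('pics/w2z.png',cv2.resize(im[170:300,260:400],None,fx=4,fy=4,interpolation=cv2.INTER_CUBIC))
a=onz(w,(328,199),.091);b=onz(w,(329,279),.091);print(a,b,(a+b)/2,np.degrees(np.arctan2(*(a-b)[1::-1])),np.linalg.norm(a-b))
print(tri([(w,(328.5,239)),(w1,(150+426/2.7,157/2.7))]))
E
```

```text
[0.58976328 0.08936748 0.091     ] [0.53766453 0.0744786  0.091     ] [0.5637139  0.08192304 0.091     ] 15.948970006064263 0.05418449014687523
(array([0.56191132, 0.07706369, 0.08102289]), [np.float64(0.003999381529333055), np.float64(0.003999381529333112)])
```

View pics/w2z.png

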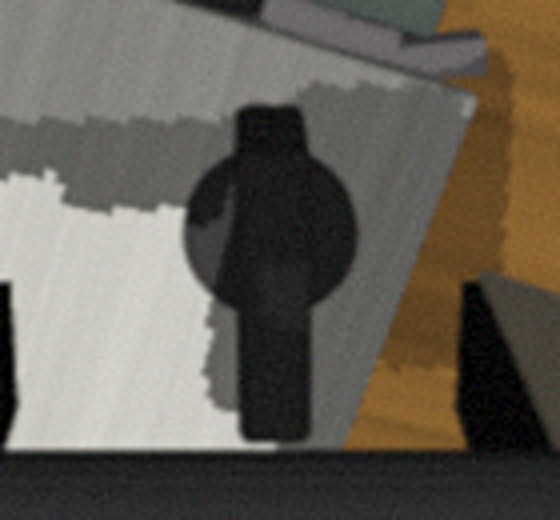

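Emit:
play_rows:
  moves:
    - [[0,0.003,0.003,0,0.3],[0,0.003,0.002,0,0.3],[0.005,0,0,0,0.3],[0.01,0,0,0,0.3],[0.01,0,0,0,0.3],[0.01,0,0,0,0.3],[0.01,0,0,0,0.3],[0.008,0,0,0,0.3],[0.003,0,0,0,0.3],[0,0,0,0,0.3]]

```text
time: 4.95
tool_pos: [0.5596, 0.0823, 0.0621]
tool_rot: [-2.48, 1.562, 0.922]
contact_force: [-0.3, -0.6, -1.2]
opening: 0.0595
```

```bash
python3 look.py 3 wrist
```

```text
4.95 [0.5596 0.0823 0.0621] phi -75.09 q [0.006 0.589 1.62  0.009 0.927 1.312] F [-0.3 -0.6 -1.2] [-0.1   0.17 -0.  ] op 0.0595
```

View pics/wrist_3.png

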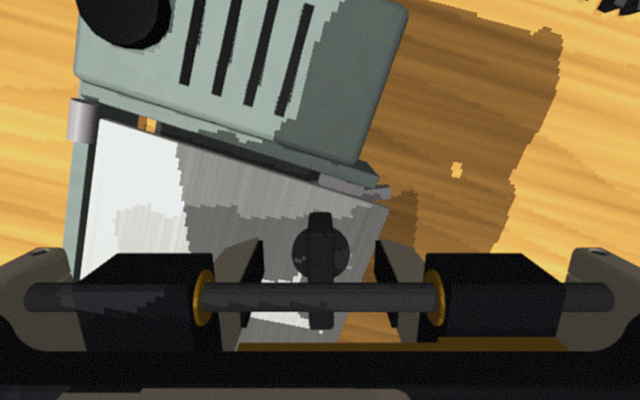

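The wing is centred between the fingers (column 320). I close on it.

Emit:
play_rows:
  moves:
    - [[0,0,0,0,-0.3],[0,0,0,0,-0.7],[0,0,0,0,-1],[0,0,0,0,-1],[0,0,0,0,-1],[0,0,0,0,-1],[0,0,0,0,-1],[0,0,0,-2,-1],[0,0,0,-4,-1],[0,0,0,-6,-1]]
  grip_force: 25

```text
time: 6.0
tool_pos: [0.5609, 0.082, 0.0641]
tool_rot: [-2.976, 1.559, 0.64]
contact_force: [-1.1, 0.8, 0.4]
opening: 0.0116
```

```bash
python3 look.py 4
```

```text
6.0 [0.5609 0.082  0.0641] phi -62.8 q [0.006 0.586 1.618 0.009 0.927 1.097] F [-1.1  0.8  0.4] [ 0.02  0.21 -0.04] op 0.0116
```

Emit:
play_rows:
  moves:
    - [[0,0,0,-8,-1],[0,0,0,-8,-1],[0,0,0,-8,-1],[0,0,0,-8,-1],[0,0,0,-8,-1],[0,0,0,-6,-1],[0,0,0,-5,-1],[0,0,0,-4,-1],[0,0,0,-3,-1],[0,0,0,-3,-1]]

```text
time: 7.0
tool_pos: [0.5598, 0.0828, 0.0641]
tool_rot: [2.535, 1.559, 0.976]
contact_force: [1.5, -0.5, -0.5]
opening: 0.0122
```

```bash
python3 look.py 5 wrist
```

```text
7.0 [0.5598 0.0828 0.0641] phi 0.67 q [ 0.006  0.586  1.619  0.012  0.93  -0.013] F [ 1.5 -0.5 -0.5] [-0.33  0.07 -0.61] op 0.0122
```

View pics/wrist_5.png

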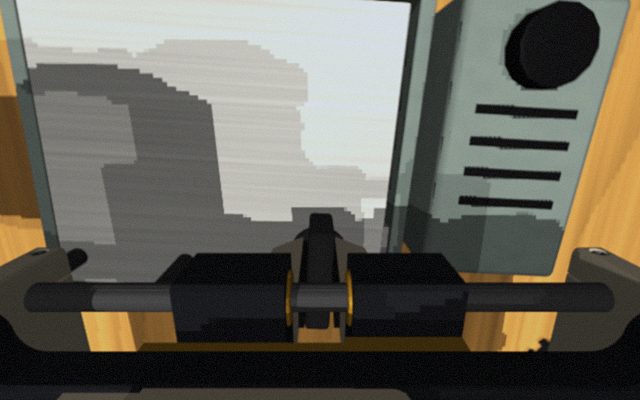

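Emit:
play_rows:
  moves:
    - [[0,0,0,3,-0.4],[0,0,0,0,-0.4],[0,0,0,0,-0.4],[-0.02,0,0,0,-0.4],[-0.03,0,0,0,-0.4],[-0.03,0,0,8,-0.2],[0,0,0,8,0],[0,0,0,8,0],[0,0,0,8,0],[0,0,0,8,0]]

```text
time: 8.05
tool_pos: [0.5588, 0.0824, 0.1474]
tool_rot: [-2.908, 1.559, 1.046]
contact_force: [0.5, -0.3, 0.4]
opening: 0.0459
```

```bash
python3 look.py 6; python3 pl.py "(.455,.079,.13),-93,8,0"
```

```text
8.05 [0.5588 0.0824 0.1474] phi -43.46 q [0.005 0.483 1.534 0.011 1.119 0.759] F [ 0.5 -0.3  0.4] [-0.11  0.12  0.05] op 0.0459
[0.002, -0.009, 0.009, 6.2, 0.0]
[0.002, -0.008, 0.01, 6.2, 0.0]
[0.002, -0.007, 0.011, 6.2, 0.0]
[0.002, -0.006, 0.012, 6.2, 0.0]
[0.002, -0.004, 0.012, 6.2, 0.0]
[0.002, -0.003, 0.013, 6.2, 0.0]
[0.002, -0.002, 0.013, 6.1, 0.0]
[0.002, -0.0, 0.013, 6.2, 0.0]
```

Emit:
play_rows:
  moves:
    - [[0.002,-0.009,0.009,5.5,0],[0.002,-0.008,0.01,6.1,0],[0.002,-0.007,0.011,6.1,0],[0.002,-0.006,0.012,6.1,0],[0.002,-0.004,0.012,6.1,0],[0.002,-0.003,0.013,6,0],[0.002,-0.002,0.013,6,0],[0.002,0,0.012,4,0],[0,0,0,0,0],[0,0,0,0,0]]

```text
time: 9.05
tool_pos: [0.4522, 0.0791, 0.1306]
tool_rot: [-2.215, 1.558, 0.909]
contact_force: [0.6, -0.1, -0.1]
opening: 0.0459
```

```bash
python3 look.py 7 wrist
```

```text
9.05 [0.4522 0.0791 0.1306] phi -91.01 q [-1.000e-03  3.280e-01  1.845e+00  1.200e-02  9.610e-01  1.581e+00] F [ 0.6 -0.1 -0.1] [-0.03  0.16  0.  ] op 0.0459
```

View pics/wrist_7.png

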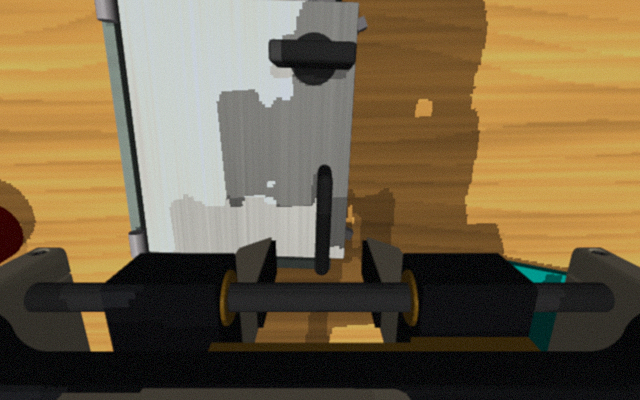

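The wing is now across (along station y), so it is unlocked. The handle runs from (323,168) to (322,272).

```bash
python3 - <<'E'
from h import *
w=dict(np.load('wrist_7.npz'))
a=onz(w,(323.5,168),.096);b=onz(w,(322,272),.096);print(a,b,(a+b)/2,np.degrees(np.arctan2(*(a-b)[1::-1])),np.linalg.norm(a-b))
# panel free edge right
a=onz(w,(357,3),.056);b=onz(w,(344,258),.056);print(a,b,np.degrees(np.arctan2(*(a-b)[1::-1])),np.linalg.norm(a-b))
a=onz(w,(272,52),.091);b=onz(w,(356,55),.091);print(a,b,np.degrees(np.arctan2(*(a-b)[1::-1])))
print(proj(w,(.4522,.0791,.1306)),proj(w,(.4522,.0791,.09)))
E
```

```text
[0.49379113 0.07532383 0.096     ] [0.42381968 0.07730817 0.096     ] [0.45880541 0.076316   0.096     ] -1.6244363163623496 0.06999958515218689
[0.59212283 0.05248206 0.056     ] [0.41402776 0.06004851 0.056     ] -2.432775012411983 0.17825572970716605
[0.55935377 0.10335794 0.091     ] [0.55686947 0.05612795 0.091     ] 86.98901825945146
[[317.82606064 256.33388454]] [[318.61884365 228.86914286]]
```

Emit:
play_rows:
  moves:
    - [[0,0.001,-0.003,1,0],[0,0.001,-0.002,0.5,0],[0.006,0,0,0,0],[0.01,0,0,0,0],[0.01,0,0,0,0],[0.01,0,0,0,0],[0.01,0,0,0,0],[0.006,0,0,0,0],[0,0,0,0,0],[0,0,0,0,0]]

```text
time: 10.1
tool_pos: [0.4591, 0.0773, 0.0726]
tool_rot: [-2.045, 1.559, 1.053]
contact_force: [0.7, -0.5, -0.8]
opening: 0.0462
```

```bash
python3 look.py 8 wrist
```

```text
10.1 [0.4591 0.0773 0.0726] phi -92.46 q [-0.005  0.429  1.891  0.014  0.816  1.599] F [ 0.7 -0.5 -0.8] [-0.05  0.18 -0.02] op 0.0462
```

View pics/wrist_8.png

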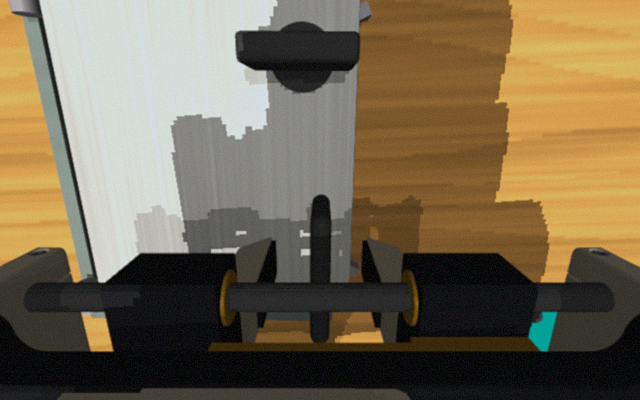

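```bash
cat > arc.py <<'E'
import sys; from h import *
a,b,n=map(float,sys.argv[1:4]); t=np.radians(np.linspace(a,b,int(n)+1))
y=-.142*np.cos(t)+.038*np.sin(t); z=.142*np.sin(t)+.038*np.cos(t)
print([[round(float(-dz),4),round(float(-dy),4),0,0,-1] for dy,dz in zip(np.diff(y),np.diff(z))], y[-1]-y[0],z[-1]-z[0])
E
python3 arc.py 0 25 7; python3 arc.py 25 60 10;python3 arc.py 60 92 10
```

```text
[[-0.0088, -0.0026, 0, 0, -1], [-0.0086, -0.0032, 0, 0, -1], [-0.0084, -0.0037, 0, 0, -1], [-0.0081, -0.0042, 0, 0, -1], [-0.0078, -0.0047, 0, 0, -1], [-0.0075, -0.0052, 0, 0, -1], [-0.0072, -0.0057, 0, 0, -1]] 0.029363788186942297 0.056451489074572016
[[-0.0067, -0.006, 0, 0, -1], [-0.0063, -0.0064, 0, 0, -1], [-0.0059, -0.0067, 0, 0, -1], [-0.0055, -0.0071, 0, 0, -1], [-0.0051, -0.0074, 0, 0, -1], [-0.0046, -0.0077, 0, 0, -1], [-0.0041, -0.008, 0, 0, -1], [-0.0036, -0.0082, 0, 0, -1], [-0.0031, -0.0084, 0, 0, -1], [-0.0026, -0.0086, 0, 0, -1]] 0.07454517715686634 0.04752411826281827
[[-0.0019, -0.008, 0, 0, -1], [-0.0015, -0.0081, 0, 0, -1], [-0.001, -0.0081, 0, 0, -1], [-0.0005, -0.0082, 0, 0, -1], [-0.0001, -0.0082, 0, 0, -1], [0.0004, -0.0082, 0, 0, -1], [0.0008, -0.0082, 0, 0, -1], [0.0013, -0.0081, 0, 0, -1], [0.0017, -0.008, 0, 0, -1], [0.0022, -0.0079, 0, 0, -1]] 0.08102361461467211 -0.0013882907753737517
```

Emit:
play_rows:
  moves:
    - [[-0.004,0,0,0,-0.5],[0,0,0,0,-0.8],[0,0,0,0,-1],[0,0,0,0,-1],[0,0,0,0,-1],[0,0,0,0,-1],[0,0,0,0,-1],[-0.004,-0.001,0,0,-1],[-0.007,-0.003,0,0,-1],[-0.007,-0.003,0,0,-1]]
  grip_force: 25

```text
time: 11.15
tool_pos: [0.4604, 0.0823, 0.0962]
tool_rot: [-2.403, 1.56, 0.695]
contact_force: [2.7, -3.0, -6.6]
opening: 0.0089
```

```bash
python3 look.py 9
```

```text
11.15 [0.4604 0.0823 0.0962] phi -92.46 q [0.008 0.393 1.863 0.009 0.878 1.617] F [ 2.7 -3.  -6.6] [-0.65 -0.22 -0.08] op 0.0089
```

```bash
python3 arc.py 8 38 10
```

```text
[[-0.007, -0.0032, 0, 0, -1], [-0.0068, -0.0036, 0, 0, -1], [-0.0066, -0.0039, 0, 0, -1], [-0.0064, -0.0042, 0, 0, -1], [-0.0062, -0.0046, 0, 0, -1], [-0.0059, -0.0049, 0, 0, -1], [-0.0057, -0.0052, 0, 0, -1], [-0.0054, -0.0055, 0, 0, -1], [-0.0051, -0.0058, 0, 0, -1], [-0.0048, -0.006, 0, 0, -1]] 0.04682709697504102 0.05997557118478994
```

Emit:
play_rows:
  moves:
    - [[-0.007,-0.0035,0,0,-1],[-0.007,-0.004,0,0,-1],[-0.007,-0.004,0,0,-1],[-0.0065,-0.004,0,0,-1],[-0.006,-0.0045,0,0,-1],[-0.006,-0.005,0,0,-1],[-0.0055,-0.005,0,0,-1],[-0.0055,-0.0055,0,0,-1],[-0.005,-0.006,0,0,-1],[-0.005,-0.006,0,0,-1]]

```text
time: 12.15
tool_pos: [0.4629, 0.131, 0.1618]
tool_rot: [-2.859, 1.561, 0.24]
contact_force: [4.6, -1.3, -10.0]
opening: 0.009
```

```bash
python3 look.py 10 scene
```

```text
12.15 [0.4629 0.131  0.1618] phi -92.42 q [1.160e-01 3.240e-01 1.748e+00 1.000e-03 1.060e+00 1.728e+00] F [  4.6  -1.3 -10. ] [-0.41 -0.64 -0.06] op 0.009
```

View pics/scene_10.png

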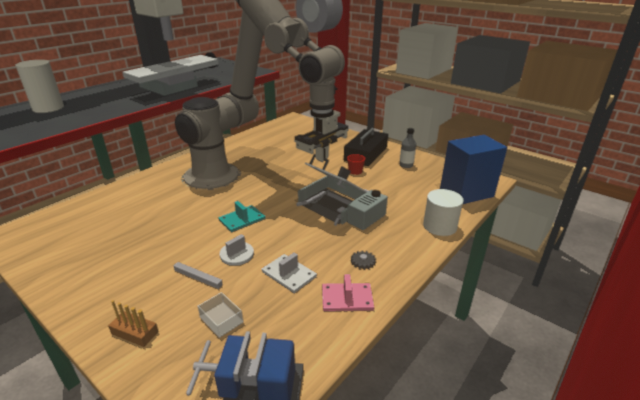

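```bash
python3 arc.py 38 68 10;  python3 arc.py 68 92 8
```

```text
[[-0.0045, -0.0063, 0, 0, -1], [-0.0041, -0.0065, 0, 0, -1], [-0.0038, -0.0067, 0, 0, -1], [-0.0034, -0.0069, 0, 0, -1], [-0.0031, -0.0071, 0, 0, -1], [-0.0027, -0.0072, 0, 0, -1], [-0.0023, -0.0073, 0, 0, -1], [-0.0019, -0.0075, 0, 0, -1], [-0.0015, -0.0075, 0, 0, -1], [-0.0011, -0.0076, 0, 0, -1]] 0.07054124115825791 0.02852681976498954
[[-0.0007, -0.0077, 0, 0, -1], [-0.0003, -0.0077, 0, 0, -1], [0.0001, -0.0077, 0, 0, -1], [0.0005, -0.0077, 0, 0, -1], [0.0009, -0.0076, 0, 0, -1], [0.0013, -0.0076, 0, 0, -1], [0.0017, -0.0075, 0, 0, -1], [0.0021, -0.0074, 0, 0, -1]] 0.060893729750002346 -0.005307841336271907
```

Emit:
play_rows:
  moves:
    - [[-0.003,-0.0065,0,0,-1],[-0.003,-0.007,0,0,-1],[-0.003,-0.007,0,0,-1],[-0.003,-0.007,0,0,-1],[-0.0025,-0.0075,0,0,-1],[-0.0025,-0.0075,0,0,-1],[-0.002,-0.0075,0,0,-1],[-0.002,-0.0075,0,0,-1],[-0.0015,-0.0075,0,0,-1],[-0.001,-0.0075,0,0,-1]]
  grip_force: 40

```text
time: 13.2
tool_pos: [0.4664, 0.1985, 0.1913]
tool_rot: [2.311, 1.549, -0.871]
contact_force: [2.8, -6.1, -1.2]
opening: 0.0087
```

```bash
python3 look.py 11 wrist scene top;  python3 -c "
import cv2
i=cv2.imread('pics/scene_11.png');cv2.imwrite('pics/s11z.png',cv2.resize(i[80:250,260:420],None,fx=3.5,fy=3.5,interpolation=cv2.INTER_CUBIC))"
```

```text
13.2 [0.4664 0.1985 0.1913] phi -92.31 q [ 0.263  0.338  1.634 -0.021  1.16   1.883] F [ 2.8 -6.1 -1.2] [-1.33 -0.39 -0.02] op 0.0087
```

View pics/s11z.png

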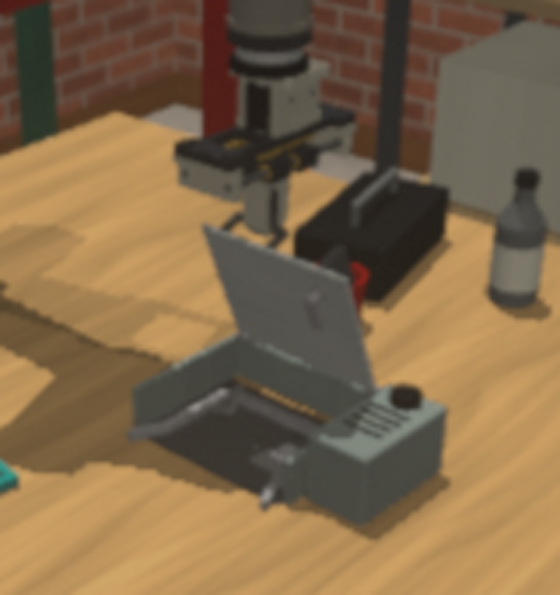

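View pics/wrist_11.png

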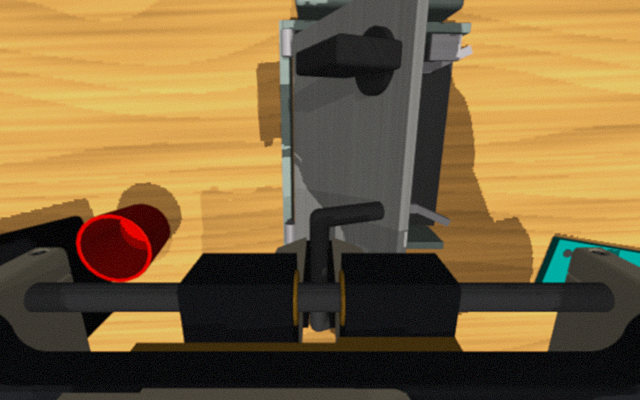

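Emit:
play_rows:
  moves:
    - [[-0.001,-0.0075,0,0,-1],[0,-0.0075,0,0,-1],[0,-0.0075,0,0,-1],[0.0005,-0.0075,0,0,-1],[0.001,-0.0075,0,0,-1],[0.0015,-0.0075,0,0,-1],[0.0015,-0.0075,0,0,-1],[0.002,-0.0075,0,0,-1],[0.001,-0.003,0,0,-1],[0,0,0,0,-1]]

```text
time: 14.35
tool_pos: [0.4695, 0.2578, 0.1887]
tool_rot: [2.278, 1.542, -0.906]
contact_force: [3.3, -1.5, -1.8]
opening: 0.0085
```

```bash
python3 look.py 12 wrist scene;  python3 -c "
import cv2
i=cv2.imread('pics/scene_12.png');cv2.imwrite('pics/s12z.png',cv2.resize(i[80:250,260:420],None,fx=3.5,fy=3.5,interpolation=cv2.INTER_CUBIC))"
```

```text
14.35 [0.4695 0.2578 0.1887] phi -92.4 q [ 0.376  0.392  1.559 -0.03   1.183  2.   ] F [ 3.3 -1.5 -1.8] [-0.56 -0.32 -0.04] op 0.0085
```

View pics/s12z.png

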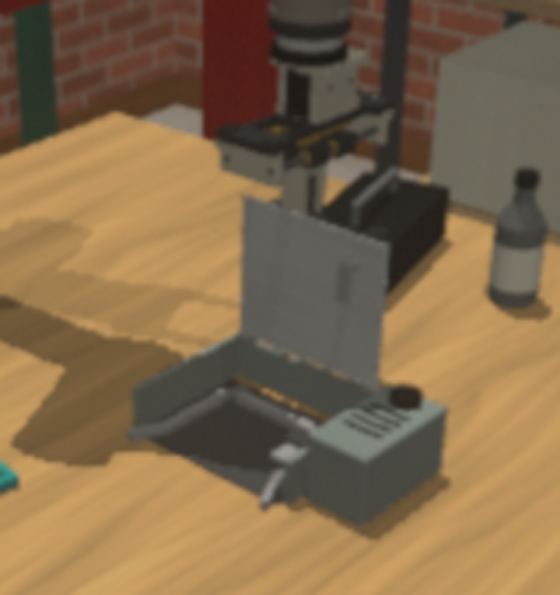

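View pics/wrist_12.png

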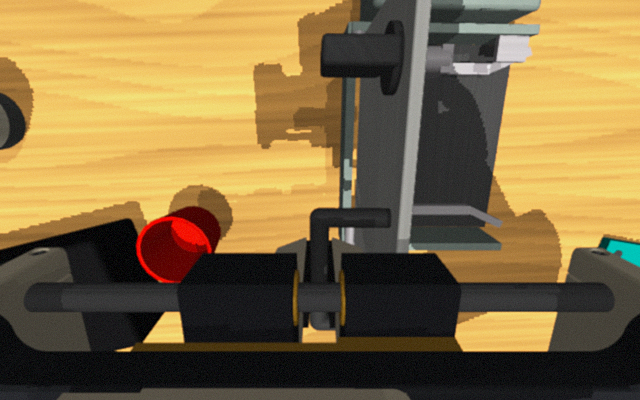

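Emit:
play_rows:
  moves:
    - [[0.0005,-0.003,0,0,-1],[0,-0.002,0,0,-1],[0,0,0,0,-1],[0,0,0,0,-0.62],[0,0,0,0,-0.62],[0,0,0,0,-0.62],[-0.01,0,0,0,-0.62],[-0.02,0,0,0,-0.62],[-0.03,0,0,0,-0.62],[-0.03,0,0,0,-0.62]]

```text
time: 15.45
tool_pos: [0.4638, 0.2647, 0.2771]
tool_rot: [1.712, 1.547, -1.472]
contact_force: [0.5, -0.4, -0.4]
opening: 0.0176
```

```bash
python3 look.py 13 wrist scene top;  python3 -c "
import cv2
i=cv2.imread('pics/scene_13.png');cv2.imwrite('pics/s13z.png',cv2.resize(i[80:250,260:420],None,fx=3.5,fy=3.5,interpolation=cv2.INTER_CUBIC))
i=cv2.imread('pics/top_13.png');cv2.imwrite('pics/t13z.png',cv2.resize(i[150:330,190:450],None,fx=3,fy=3,interpolation=cv2.INTER_CUBIC))"
```

```text
15.45 [0.4638 0.2647 0.2771] phi -92.43 q [ 0.389  0.331  1.4   -0.024  1.417  2.006] F [ 0.5 -0.4 -0.4] [-0.01  0.15 -0.04] op 0.0176
```

View pics/s13z.png

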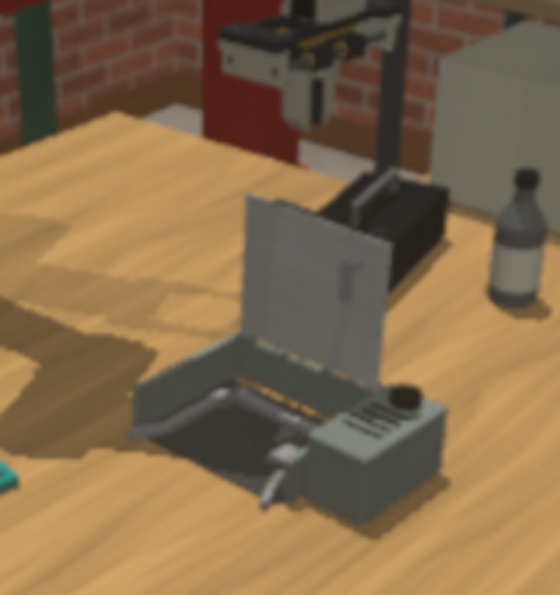

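View pics/wrist_13.png

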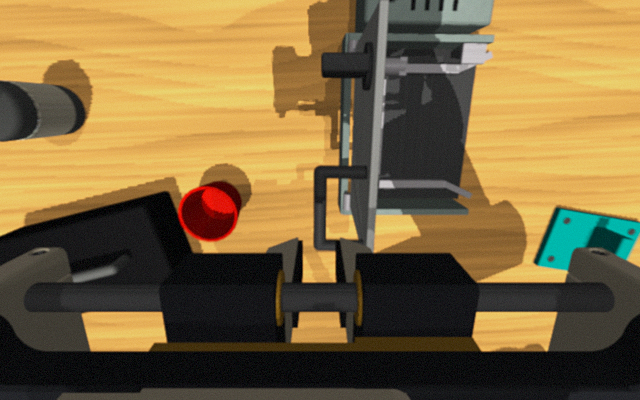

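View pics/t13z.png

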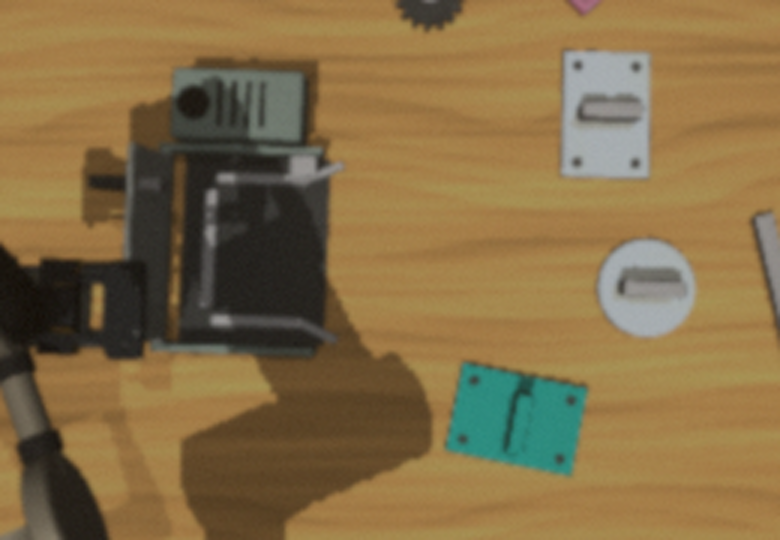

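```bash
python3 pl.py "(.638,-.228,.18),-2,18,0"
```

```text
[0.006, 0.027, -0.011, -5.0, 0.0]
[0.005, 0.028, -0.008, -5.0, 0.0]
[0.006, 0.028, -0.006, -5.1, 0.0]
[0.005, 0.029, -0.003, -5.0, 0.0]
[0.006, 0.029, -0.001, -5.0, 0.0]
[0.006, 0.029, 0.002, -5.0, 0.0]
[0.005, 0.029, 0.004, -5.1, 0.0]
[0.006, 0.028, 0.007, -5.0, 0.0]
[0.005, 0.028, 0.009, -5.0, 0.0]
[0.006, 0.027, 0.012, -5.0, 0.0]
[0.006, 0.026, 0.014, -5.1, 0.0]
[0.005, 0.024, 0.016, -5.0, 0.0]
[0.006, 0.023, 0.018, -5.0, 0.0]
[0.005, 0.021, 0.02, -5.0, 0.0]
[0.006, 0.019, 0.022, -5.1, 0.0]
[0.005, 0.017, 0.023, -5.0, 0.0]
[0.006, 0.015, 0.025, -5.0, 0.0]
[0.006, 0.013, 0.026, -5.0, 0.0]
```

Emit:
play_rows:
  moves:
    - [[-0.01,0.027,-0.011,-5,-0.2],[-0.005,0.028,-0.008,-5,0],[0,0.028,-0.006,-5,0],[0,0.029,-0.003,-5,0],[0,0.029,-0.001,-5,0],[0,0.029,0.002,-5,0],[0,0.029,0.004,-5,0],[0,0.028,0.007,-5,0],[0,0.028,0.009,-5,0],[0,0.027,0.012,-5,0]]

```text
time: 16.6
tool_pos: [0.5618, -0.0136, 0.2915]
tool_rot: [0.21, 1.549, -2.058]
contact_force: [1.2, 0.7, 1.3]
opening: 0.0459
```

```bash
python3 look.py 14; python3 pl.py "(.638,-.225,.17),-2,9,0"
```

```text
16.6 [ 0.5618 -0.0136  0.2915] phi -39.97 q [-0.149  0.378  1.292 -0.021  1.479  0.551] F [1.2 0.7 1.3] [-0.09  0.06 -0.02] op 0.0459
[0.014, 0.022, 0.013, -4.2, 0.0]
[0.014, 0.021, 0.014, -4.2, 0.0]
[0.014, 0.02, 0.016, -4.3, 0.0]
[0.014, 0.018, 0.017, -4.2, 0.0]
[0.014, 0.017, 0.018, -4.2, 0.0]
[0.014, 0.016, 0.02, -4.2, 0.0]
[0.014, 0.014, 0.021, -4.2, 0.0]
[0.014, 0.013, 0.022, -4.3, 0.0]
[0.014, 0.011, 0.022, -4.2, 0.0]
```

Emit:
play_rows:
  moves:
    - [[0.01,0.022,0.013,-4,0],[0.014,0.021,0.014,-4,0],[0.014,0.02,0.016,-4,0],[0.014,0.018,0.017,-4,0],[0.014,0.017,0.018,-4,0],[0.014,0.016,0.02,-4,0],[0.014,0.014,0.02,-4,0],[0.014,0.012,0.02,-4,0],[0.008,0.008,0.012,-2,0],[0,0,0,0,0]]

```text
time: 17.6
tool_pos: [0.6314, -0.2253, 0.1615]
tool_rot: [-1.175, 1.541, -2.827]
contact_force: [0.6, 0.3, -0.5]
opening: 0.046
```

```bash
python3 look.py 15 wrist top;  python3 -c "
import cv2
i=cv2.imread('pics/top_15.png');cv2.imwrite('pics/t15z.png',cv2.resize(i[170:290,225:325],None,fx=6,fy=6,interpolation=cv2.INTER_CUBIC)[:600])"
```

```text
17.6 [ 0.6314 -0.2253  0.1615] phi -4.64 q [-0.447  0.677  1.142 -0.021  1.345 -0.361] F [ 0.6  0.3 -0.5] [-0.11  0.05  0.06] op 0.046
```

View pics/wrist_15.png

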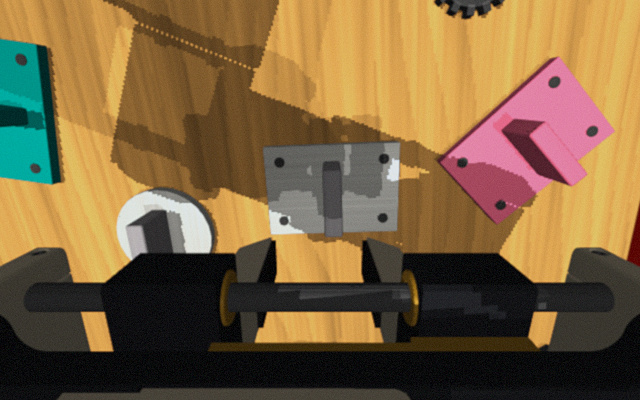

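View pics/t15z.png

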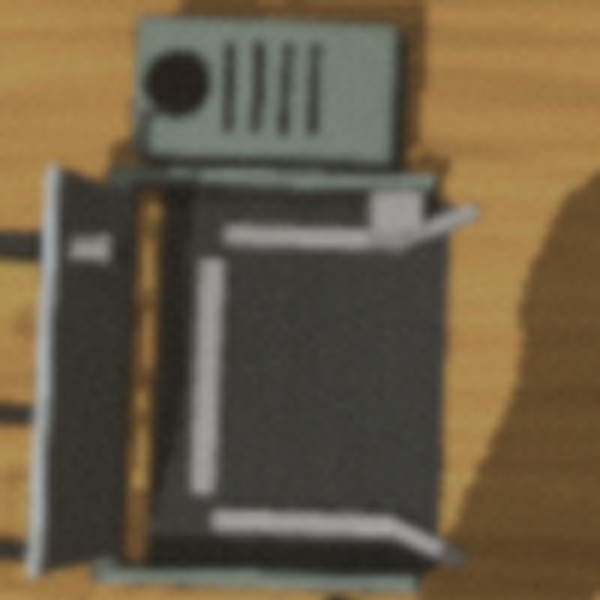

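```bash
python3 - <<'E'
from h import *
np.set_printoptions(precision=4,suppress=True)
t=dict(np.load('top_15.npz')); w=dict(np.load('wrist_15.npz'))
Z=lambda u,v:(225+u/6,170+v/6)
P=lambda q:onz(t,Z(*q),.010)[:2]
u1,u2,l1,l2,b1,b2=map(P,[(228,244),(372,247),(215,511),(385,516),(223,262),(214,490)])
ang=lambda a,b:np.degrees(np.arctan2(*(b-a)[::-1]))
print(u1,u2,l1,l2,b1,b2); print('yaws',ang(u2,u1)-90,ang(l2,l1)-90,ang(b2,b1))
yaw=np.radians(-2.5);X=np.array([np.cos(yaw),np.sin(yaw)]);Y=np.array([-X[1],X[0]])
m=((u1+u2)/2@X+(l1+l2)/2@X)/2; yb=(b1+b2)/2@Y-.045; print('width',(u1+u2)/2@X-(l1+l2)/2@X,'origin',m*X+yb*Y)
for q in [(264,148),(399,142),(397,231),(272,235)]: print('w pal',onz(w,q,.012))
c=[onz(w,q,.012) for q in [(264,148),(399,142),(397,231),(272,235)]]
print(np.mean(c,0),ang(c[0][:2],c[1][:2]),ang(c[3][:2],c[0][:2])-90)
for q in [(323,163),(341,163),(324,236),(341,236)]: print('rib',onz(w,q,.058))
E
python3 -c "
import cv2
i=cv2.imread('pics/wrist_15.png');cv2.imwrite('pics/w15z.png',cv2.resize(i[130:250,250:410],None,fx=4.5,fy=4.5,interpolation=cv2.INTER_CUBIC))"
```

```text
[0.5762 0.1683] [0.5733 0.0943] [0.4398 0.1761] [0.4357 0.0894] [0.567  0.1709] [0.4505 0.1765]
yaws -2.2588388616858452 -2.7500898454698586 -2.7501983346675445
width 0.13691760077703274 origin [0.5061 0.1288]
w pal [ 0.5782 -0.1846  0.012 ]
w pal [ 0.7053 -0.1889  0.012 ]
w pal [ 0.7026 -0.2786  0.012 ]
w pal [ 0.5747 -0.2741  0.012 ]
[ 0.6402 -0.2315  0.012 ] -1.9308844111583592 -2.2957660879568778
rib [ 0.6344 -0.1946  0.058 ]
rib [ 0.649  -0.1957  0.058 ]
rib [ 0.6303 -0.259   0.058 ]
rib [ 0.6451 -0.26    0.058 ]
```

View pics/w15z.png

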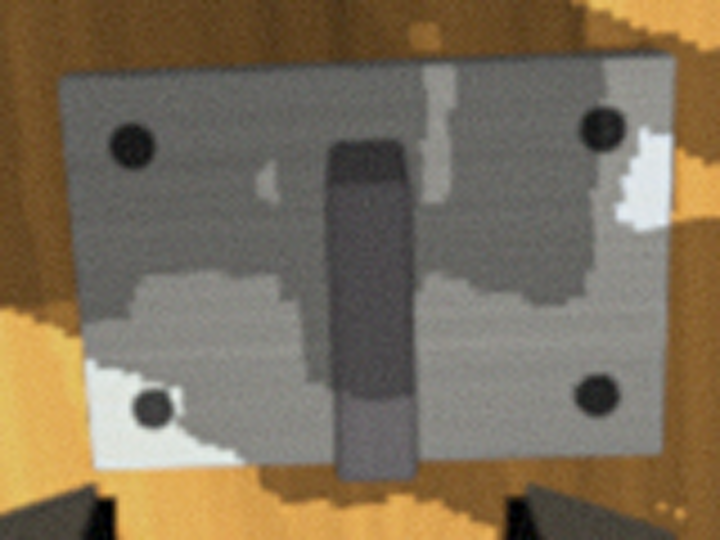

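```bash
python3 pl.py "(.640,-.231,.10),-2.1,5,0"
```

```text
[0.013, 0.002, 0.001, -0.5, 0.0]
[0.013, 0.002, 0.001, -0.5, 0.0]
[0.013, 0.002, 0.001, -0.5, 0.0]
[0.013, 0.002, 0.001, -0.5, 0.0]
[0.013, 0.002, 0.001, -0.5, 0.0]
```

Emit:
play_rows:
  moves:
    - [[0.012,0.002,0.001,-0.5,0],[0.012,0.002,0.001,-0.5,0],[0.012,0.002,0.001,-0.5,0],[0.012,0.002,0.001,-0.5,0],[0.01,0.001,0.001,-0.5,0],[0.01,0,0,0,0],[0.01,0,0,0,0],[0,0,0,0,0],[0,0,0,0,0],[0,0,0,0,0]]

```text
time: 18.7
tool_pos: [0.6386, -0.2267, 0.0794]
tool_rot: [-1.211, 1.543, -2.814]
contact_force: [-1.1, 0.5, 0.8]
opening: 0.0461
```

```bash
python3 look.py 16 wrist
```

```text
18.7 [ 0.6386 -0.2267  0.0794] phi -1.82 q [-0.445  0.762  1.212 -0.021  1.188 -0.405] F [-1.1  0.5  0.8] [-0.09 -0.01 -0.  ] op 0.0461
```

View pics/wrist_16.png

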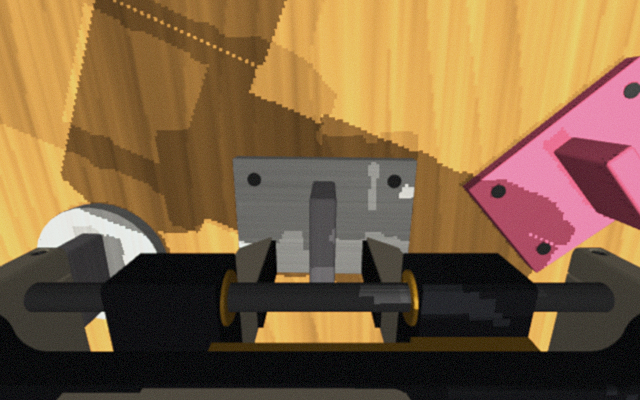

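```bash
python3 - <<'E'
from h import *
from cell import robot
print(toolR(robot.observe()).round(4))
E
```

```text
[[-0.0261  0.9992 -0.0315]
 [-0.0092 -0.0317 -0.9995]
 [-0.9996 -0.0258  0.0101]]
```

Emit:
play_rows:
  moves:
    - [[0.005,0.0015,0.002,0,0],[0.01,0.001,0.001,0,0],[0.01,0.0005,0.001,0,0],[0.01,0,0,0,0],[0.01,0,0,0,0],[0.006,0,0,0,0],[0,0,0,0,0],[0,0,0,0,-0.4],[0,0,0,0,-0.4],[0,0,0,0,-0.4]]
  grip_force: 8

```text
time: 19.75
tool_pos: [0.6407, -0.2319, 0.0245]
tool_rot: [-1.175, 1.544, -2.777]
contact_force: [0.4, -0.1, 0.1]
opening: 0.029
```

```bash
python3 look.py 17 wrist
```

```text
19.75 [ 0.6407 -0.2319  0.0245] phi -1.83 q [-0.45   0.828  1.243 -0.022  1.089 -0.408] F [ 0.4 -0.1  0.1] [-0.07  0.02  0.01] op 0.029
```

View pics/wrist_17.png

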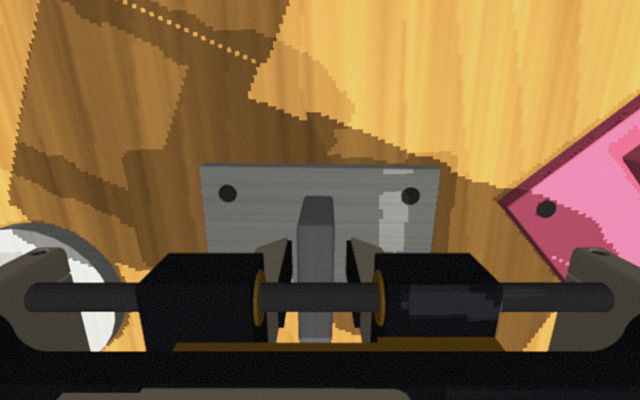

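Emit:
play_rows:
  moves:
    - [[0,0,0,0,-1],[0,0,0,0,-1],[0,0,0,0,-1],[0,0,0,0,-1],[0,0,0,0,-1],[0,0,0,0,-1],[0,-0.002,-0.003,0,-1],[0,-0.005,-0.007,0,-1],[0,-0.005,-0.007,0,-1],[0,-0.005,-0.007,0,-1]]

```text
time: 20.8
tool_pos: [0.6245, -0.207, 0.0254]
tool_rot: [-1.05, 1.546, -2.654]
contact_force: [1.5, -1.0, -0.9]
opening: 0.0167
```

```bash
python3 look.py 18 wrist;python3 pl.py "(.500,-.030,.0245),-2.6,13,-1"
```

```text
20.8 [ 0.6245 -0.207   0.0254] phi -1.9 q [-0.427  0.787  1.329 -0.023  1.04  -0.382] F [ 1.5 -1.  -0.9] [-0.23 -0.23 -0.11] op 0.0167
[0.0, -0.01, -0.013, 0.1, -1.0]
[0.0, -0.01, -0.013, 0.0, -1.0]
[0.0, -0.01, -0.013, 0.1, -1.0]
[0.0, -0.01, -0.013, 0.0, -1.0]
[0.0, -0.01, -0.013, 0.1, -1.0]
[0.0, -0.01, -0.013, 0.0, -1.0]
[0.0, -0.01, -0.013, 0.1, -1.0]
[0.0, -0.01, -0.013, 0.1, -1.0]
[0.0, -0.01, -0.013, 0.0, -1.0]
[0.0, -0.01, -0.013, 0.1, -1.0]
[0.0, -0.01, -0.013, 0.0, -1.0]
[0.0, -0.01, -0.013, 0.1, -1.0]
[0.0, -0.01, -0.013, 0.0, -1.0]
```

View pics/wrist_18.png

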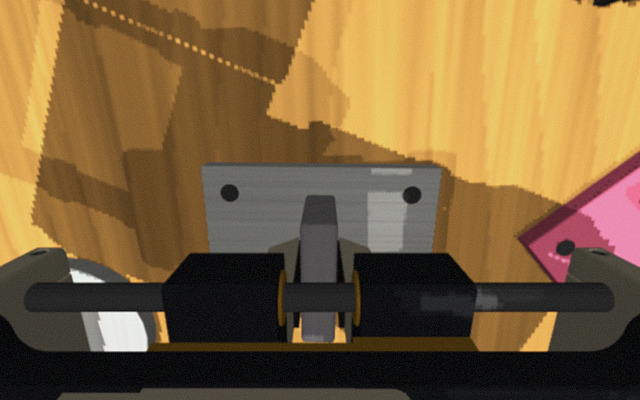

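Emit:
play_rows:
  moves:
    - [[0.0003,-0.01,-0.013,0,-1],[0.0002,-0.01,-0.013,0.1,-1],[0.0002,-0.01,-0.013,0.1,-1],[0.0002,-0.01,-0.013,0.1,-1],[0.0002,-0.01,-0.013,0.1,-1],[0.0002,-0.01,-0.013,0.1,-1],[0.0002,-0.01,-0.013,0.1,-1],[0.0002,-0.01,-0.013,0.1,-1],[0.0002,-0.01,-0.013,0,-1],[0.0001,-0.005,-0.007,0,-1]]

```text
time: 21.85
tool_pos: [0.5285, -0.071, 0.0257]
tool_rot: [-0.975, 1.548, -2.589]
contact_force: [0.5, -0.7, -1.8]
opening: 0.016
```

```bash
python3 look.py 19 wrist top;  python3 -c "
import cv2
i=cv2.imread('pics/top_19.png');cv2.imwrite('pics/t19z.png',cv2.resize(i[150:300,210:400],None,fx=4,fy=4,interpolation=cv2.INTER_CUBIC))"
```

```text
21.85 [ 0.5285 -0.071   0.0257] phi -2.48 q [-0.267  0.609  1.719 -0.023  0.83  -0.208] F [ 0.5 -0.7 -1.8] [-0.23 -0.14 -0.05] op 0.016
```

View pics/wrist_19.png

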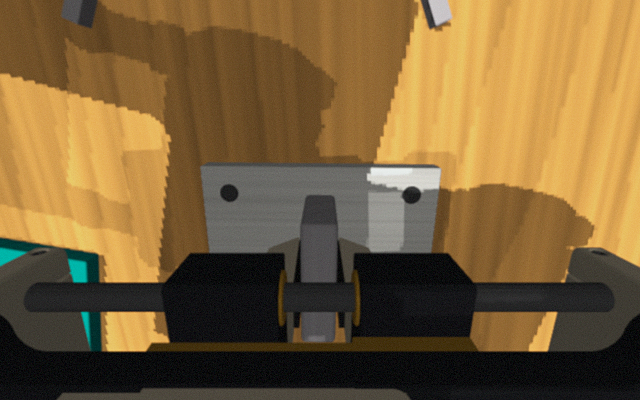

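View pics/t19z.png

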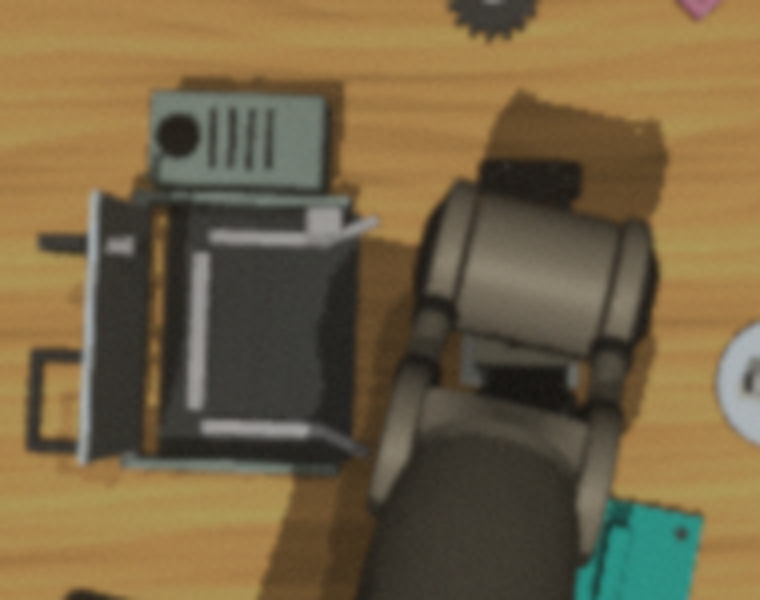

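```bash
python3 pl.py "(.4995,-.035,.025),-2.6,6,-1"
```

```text
[0.0, -0.005, -0.006, 0.0, -1.0]
[0.0, -0.005, -0.006, 0.0, -1.0]
[0.0, -0.005, -0.006, 0.1, -1.0]
[0.0, -0.005, -0.006, -0.0, -1.0]
[0.0, -0.005, -0.006, 0.0, -1.0]
[0.0, -0.005, -0.006, 0.0, -1.0]
```

Emit:
play_rows:
  moves:
    - [[0.0002,-0.004,-0.005,0,-1],[0.0002,-0.005,-0.006,0,-1],[0.0002,-0.005,-0.006,0.1,-1],[0.0002,-0.005,-0.006,0,-1],[0.0002,-0.005,-0.006,0,-1],[0.0001,-0.0035,-0.004,0,-1],[0,0,0,0,-1],[0,0,0,0,-1],[0,0,0,0,-1],[0,0,0,0,-1]]

```text
time: 22.95
tool_pos: [0.503, -0.0359, 0.0254]
tool_rot: [-0.822, 1.55, -2.439]
contact_force: [0.4, -0.1, -0.4]
opening: 0.016
```

```bash
python3 look.py 20 wrist
```

```text
22.95 [ 0.503  -0.0359  0.0254] phi -2.64 q [-0.213  0.57   1.804 -0.023  0.78  -0.15 ] F [ 0.4 -0.1 -0.4] [-0.1  -0.2  -0.03] op 0.016
```

View pics/wrist_20.png

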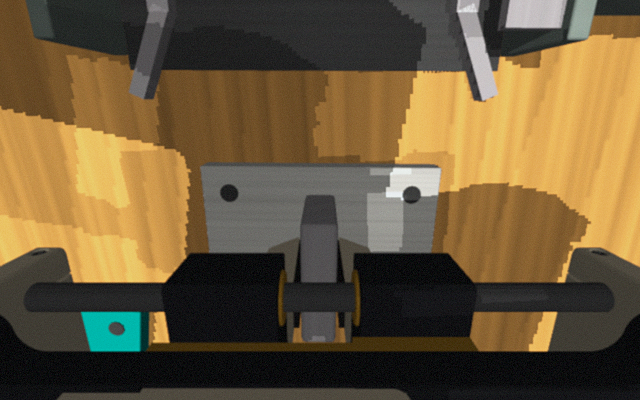

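Emit:
play_rows:
  moves:
    - [[0,-0.001,-0.006,0,-1],[0,-0.001,-0.01,0,-1],[0,-0.0005,-0.01,0,-1],[0,0,-0.01,0,-1],[0,0,-0.01,0,-1],[0,0,-0.01,0,-1],[-0.0001,0,-0.01,0,-1],[-0.0001,0,-0.01,0,-1],[-0.0001,0,-0.006,0,-1],[0,0,0,0,-1]]

```text
time: 24.0
tool_pos: [0.505, 0.0533, 0.0253]
tool_rot: [-0.714, 1.55, -2.329]
contact_force: [-0.1, -2.8, 2.4]
opening: 0.0163
```

```bash
python3 look.py 21 wrist
```

```text
24.0 [0.505  0.0533 0.0253] phi -2.57 q [-0.036  0.575  1.794 -0.022  0.786  0.024] F [-0.1 -2.8  2.4] [-0.44 -0.11 -0.08] op 0.0163
```

View pics/wrist_21.png

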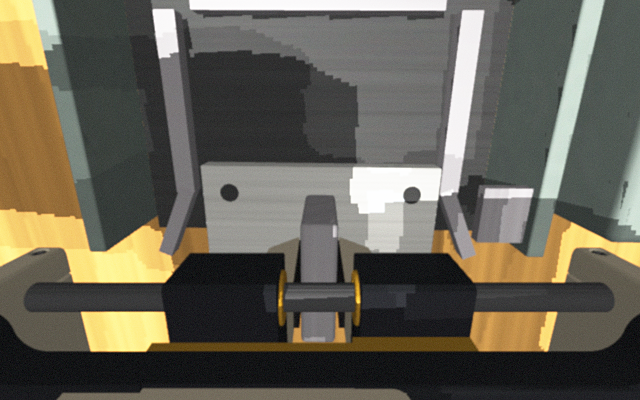

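Emit:
play_rows:
  moves:
    - [[0,-0.001,-0.003,0,-1],[0,-0.001,-0.006,0,-1],[0,-0.0005,-0.008,0,-1],[0,0,-0.008,0,-1],[0,0,-0.008,0,-1],[0,0,-0.008,0,-1],[0,0,-0.008,0,-1],[0,0,-0.006,0,-1],[0,0,-0.004,0,-1],[0,0,0,0,-1]]
  grip_force: 12

```text
time: 25.05
tool_pos: [0.5058, 0.1165, 0.0253]
tool_rot: [-0.614, 1.551, -2.23]
contact_force: [0.3, -4.0, 4.2]
opening: 0.0163
```

```bash
python3 look.py 22 wrist
```

```text
25.05 [0.5058 0.1165 0.0253] phi -2.6 q [ 0.088  0.59   1.762 -0.021  0.804  0.148] F [ 0.3 -4.   4.2] [-0.64 -0.27 -0.12] op 0.0163
```

View pics/wrist_22.png

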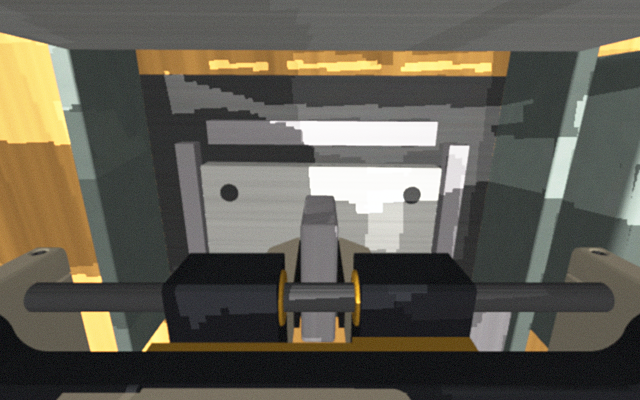

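The gap to the back stop is about 11 mm (stop face at row 144, pallet edge at row 165). The wrist camera is getting close to the upright panel, so I regrip 20 mm further back on the rib before the last push.

Emit:
play_rows:
  moves:
    - [[0,0,0,0,-0.5],[0,0,0,0,-0.5],[0,0,0.006,0,-0.5],[0,0,0.008,0,-0.5],[0,0,0.005,0,-0.5],[0,0,0,0,-0.5],[0,0,0,0,-1],[0,0,0,0,-1],[0,0,0,0,-1],[0,0,0,0,-1]]
  grip_force: 15

```text
time: 26.1
tool_pos: [0.5028, 0.0955, 0.0239]
tool_rot: [-0.816, 1.548, -2.435]
contact_force: [-0.4, -1.4, -0.4]
opening: 0.016
```

```bash
python3 look.py 23 wrist
```

```text
26.1 [0.5028 0.0955 0.0239] phi -2.74 q [ 0.047  0.585  1.78  -0.02   0.796  0.108] F [-0.4 -1.4 -0.4] [-0.3  -0.09 -0.09] op 0.016
```

View pics/wrist_23.png

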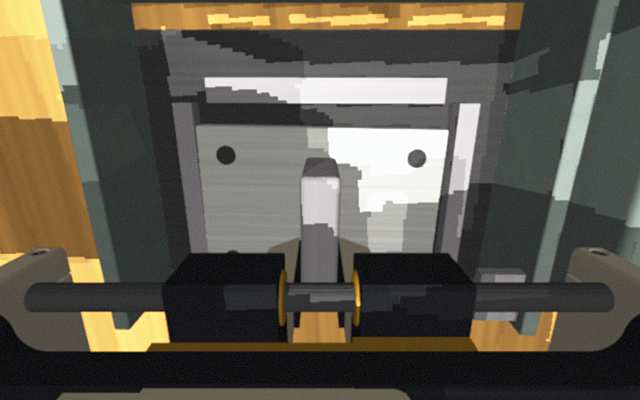

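Emit:
play_rows:
  moves:
    - [[-0.0005,0,-0.003,0,-1],[0,0,-0.004,0,-1],[0,0,-0.004,0,-1],[0,0,-0.003,0,-1],[0,0,-0.002,0,-1],[0,0,-0.002,0,-1],[0,0,-0.002,0,-1],[0,0,-0.002,0,-1],[0,0,-0.002,0,-1],[0,0,0,0,-1]]

```text
time: 27.15
tool_pos: [0.5041, 0.1083, 0.0259]
tool_rot: [-0.441, 1.529, -2.052]
contact_force: [2.1, -0.1, -0.6]
opening: 0.0161
```

```bash
python3 look.py 24 wrist
```

```text
27.15 [0.5041 0.1083 0.0259] phi -2.33 q [ 0.085  0.589  1.761 -0.049  0.814  0.159] F [ 2.1 -0.1 -0.6] [-0.06 -0.37 -0.07] op 0.0161
```

View pics/wrist_24.png

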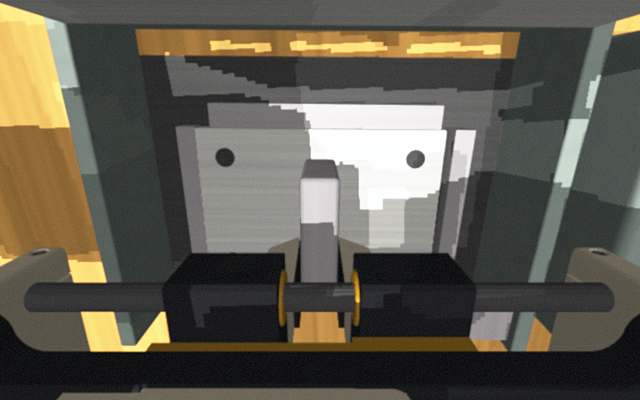

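Emit:
play_rows:
  moves:
    - [[0,0,-0.003,0,-1],[0,0,-0.004,0,-1],[0,0,-0.004,0,-1],[0,0,-0.004,0,-1],[0,0,0,0,-1],[0,0,0,0,-0.5],[0,0,0,0,-0.5],[0,0,0,0,-0.5],[0,0,0,0,-0.5],[0,0,0,0,-0.5]]

```text
time: 28.2
tool_pos: [0.5035, 0.1162, 0.0273]
tool_rot: [-0.39, 1.514, -1.995]
contact_force: [0.3, -0.5, -0.4]
opening: 0.0231
```

```bash
python3 look.py 25 wrist; python3 -c "
import cv2
i=cv2.imread('pics/wrist_25.png');cv2.imwrite('pics/w25z.png',cv2.resize(i[60:260,160:500],None,fx=2.3,fy=2.3,interpolation=cv2.INTER_CUBIC))"
```

```text
28.2 [0.5035 0.1162 0.0273] phi -2.0 q [ 0.109  0.593  1.75  -0.067  0.83   0.189] F [ 0.3 -0.5 -0.4] [-0.06  0.09 -0.01] op 0.0231
```

View pics/w25z.png

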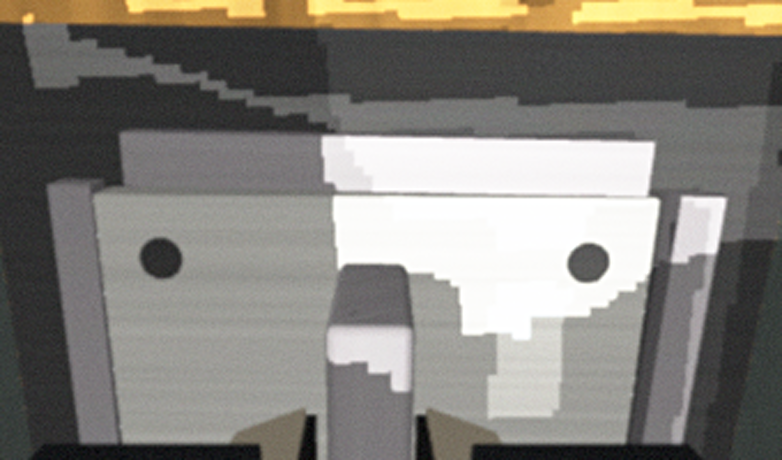

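```bash
python3 - <<'E'
from h import *
from cell import robot
R=toolR(robot.observe()); print(R.round(3)); print('up.01,-y.006:',(R.T@np.array([0,-.006,.01])).round(4),'up.025',(R.T@np.array([0,-.02,.025])).round(4))
E
```

```text
[[-0.024  0.999 -0.034]
 [-0.052 -0.035 -0.998]
 [-0.998 -0.022  0.053]]
up.01,-y.006: [-0.0097 -0.      0.0065] up.025 [-0.0239  0.0002  0.0213]
```

Emit:
play_rows:
  moves:
    - [[0,0,0,0,-0.3],[0,0,0,0,-0.3],[-0.0097,0,0.0065,0,-0.3],[-0.0097,0,0.0065,0,-0.3],[-0.0097,0,0.0065,0,-0.3],[-0.015,0,0.013,0,-0.3],[-0.024,0,0.021,0,-0.3],[-0.024,0,0.021,0,-0.3],[-0.024,0,0.021,0,-0.3],[-0.024,0,0.021,0,-0.3]]

```text
time: 29.25
tool_pos: [0.5011, 0.0019, 0.1818]
tool_rot: [-0.425, 1.512, -2.028]
contact_force: [0.3, -0.4, -0.7]
opening: 0.0319
```

```bash
python3 look.py 26 wrist top scene; python3 -c "
import cv2
i=cv2.imread('pics/scene_26.png');cv2.imwrite('pics/s26z.png',cv2.resize(i[80:250,260:420],None,fx=3.5,fy=3.5,interpolation=cv2.INTER_CUBIC))
i=cv2.imread('pics/top_26.png');cv2.imwrite('pics/t26z.png',cv2.resize(i[100:300,190:450],None,fx=3,fy=3,interpolation=cv2.INTER_CUBIC))"
```

```text
29.25 [0.5011 0.0019 0.1818] phi -1.89 q [-0.114  0.356  1.636 -0.06   1.169 -0.058] F [ 0.3 -0.4 -0.7] [-0.05  0.01  0.05] op 0.0319
```

View pics/wrist_26.png

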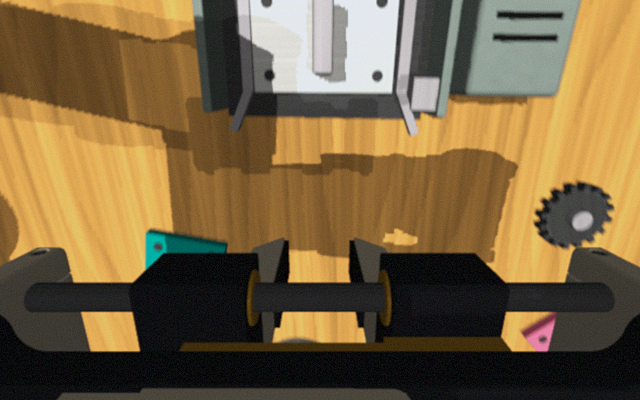

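View pics/s26z.png

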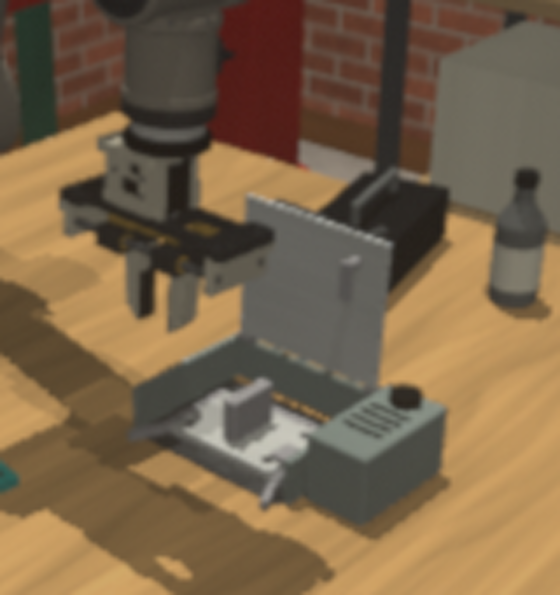

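View pics/t26z.png

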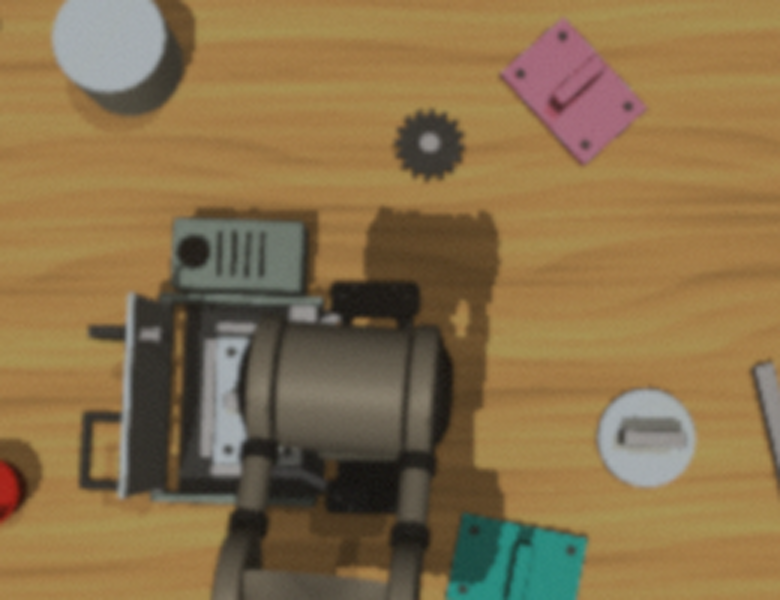

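Emit:
play_rows:
  moves:
    - [[-0.005,0,0.02,0,-0.3],[-0.005,0,0.03,0,-0.3],[-0.005,0,0.03,0,-0.3],[-0.005,0,0.03,0,-0.3],[-0.005,0,0.03,0,-0.3],[0,0,0.03,0,-0.3],[0,0,0.02,0,-0.3],[0,0,0,0,-0.3],[0,0,0,0,-0.3],[0,0,0,0,-0.3]]

```text
time: 30.4
tool_pos: [0.4913, -0.1867, 0.2117]
tool_rot: [-0.635, 1.514, -2.235]
contact_force: [-0.3, 0.4, 0.3]
opening: 0.0319
```

```bash
python3 look.py 27 top scene; python3 -c "
import cv2
i=cv2.imread('pics/top_27.png');cv2.imwrite('pics/t27z.png',cv2.resize(i[180:280,215:325],None,fx=6,fy=6,interpolation=cv2.INTER_CUBIC))
i=cv2.imread('pics/scene_27.png');cv2.imwrite('pics/s27z.png',cv2.resize(i[130:230,290:400],None,fx=6,fy=6,interpolation=cv2.INTER_CUBIC))"
```

```text
30.4 [ 0.4913 -0.1867  0.2117] phi -1.76 q [-0.475  0.366  1.533 -0.058  1.254 -0.427] F [-0.3  0.4  0.3] [-0.11  0.04  0.04] op 0.0319
```

View pics/t27z.png

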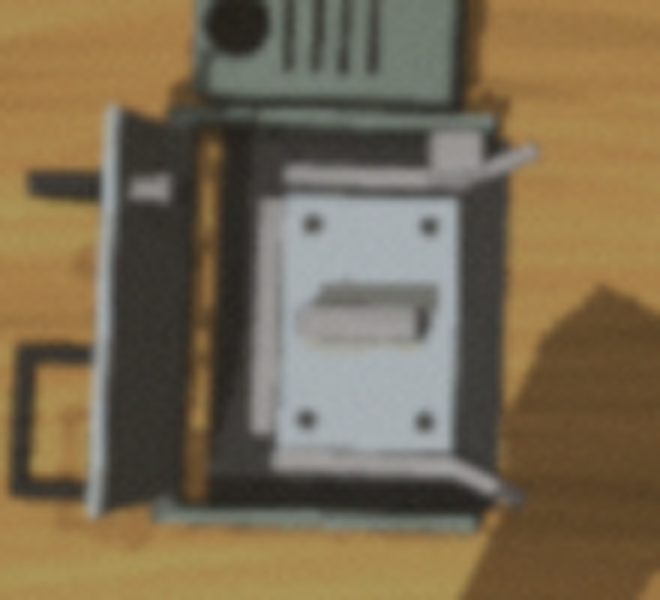

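View pics/s27z.png

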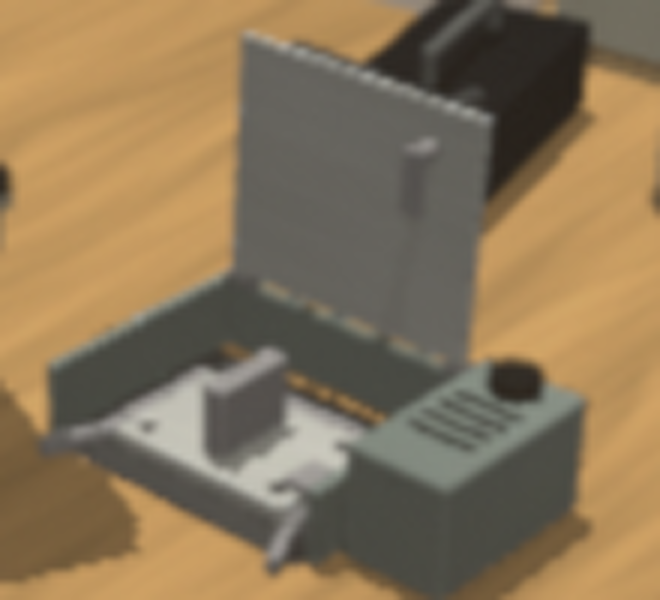

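```bash
python3 - <<'E'
from h import *
from scipy.optimize import least_squares
t=dict(np.load('top_27.npz'));s=dict(np.load('scene_27.npz'))
T=lambda u,v:np.array((215+u/6,180+v/6));S=lambda u,v:np.array((290+u/6,130+v/6))
yaw=np.radians(-2.6);O=np.array([.5065,.1292])
def W(p): return [O[0]+np.cos(yaw)*p[0]-np.sin(yaw)*p[1],O[1]+np.sin(yaw)*p[0]+np.cos(yaw)*p[1],p[2]]
def pt(x,th,l,n): return W((x,.087-l*np.cos(th)+n*np.sin(th),.053+l*np.sin(th)+n*np.cos(th)))
obs=[(t,.09,T(123,107)),(t,-.09,T(104,514)),(s,.09,S(490,127)),(s,-.09,S(247,40))]
for name,ob in (('top',obs[:2]),('scene',obs[2:])):
    f=lambda a:np.concatenate([proj(c,pt(x,a[0],.160,-.003))[0]-q for c,x,q in ob])
    r=least_squares(f,[1.6]);print(name,r.x,np.degrees(r.x),f(r.x).round(1))
# pallet centre from top at z=.012
c=[onz(t,T(*q),.012) for q in [(284,198),(459,198),(452,450),(280,450)]]
m=np.mean(c,0)[:2]-O; print('pallet in station mm',1000*(np.cos(yaw)*m[0]+np.sin(yaw)*m[1]),1000*(-np.sin(yaw)*m[0]+np.cos(yaw)*m[1]))
E
```

```text
top [1.59433104] [91.34843975] [-0.2 -0.3  0.2  0.6]
scene [1.64812893] [94.43083153] [-0.6 -2.5 -1.4 -2.5]
pallet in station mm -2.6096307295703767 -1.9896992019307222
```

```bash
python3 - <<'E'
from cell import robot
print(robot.hand_in()); print(robot.observe()['time'])
E
```

```text
the job is handed in; nothing more can be done
None
the job is handed in; nothing more can be done
```

The job is handed in after about 30 s of the 72 s allowed.

**What I did**
- I turned the fastener wing to its end stop; it resisted with about 0.6 N m there.
- I swung the panel up by its handle and let go. It stayed upright.
- I gripped the white rectangular pallet by its rib with 8–15 N and slid it between the rails and against the back stop. I regripped 20 mm further back for the last push, to keep the wrist camera clear of the panel.
- I opened the gripper and backed away.

**Last checks**
- **Fastener:** before opening, the wing lay at about 89.5° to the station's x axis.
- **Panel angle:** the two cameras disagree a little, about 91° from the top view and 94° from the scene view.
- **Pallet seating:** in the wrist and top pictures the pallet's edge lies along the stop, with at most about half a millimetre of dark line between them. The gripper also slipped along the rib on the final extra push. My coarse top-view reading put the pallet 2 mm short of home and 2.6 mm sideways. I took that as measuring error and did not push again.
- **Pallet lift:** I did not measure pallet height during the slide. The tool rose about 1 mm early on, but the wrist force never showed the pallet's weight.
- **Other things on the bench:** the round pallet, gear, cup and pink and turquoise look-alikes showed no movement where the last pictures showed them. I did not check the bar stock and clear box separately.

The tool ended tilted about 3°, because tilt built up from contact and the moves could not correct it.

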